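# Unload a centrifuge bucket into the tube cooler

## Task

The spin is over: unlock the centrifuge bucket's clear lid (press it down and give it a quarter turn anticlockwise), lift it straight off and stand it right way up, wholly on the pale blue bench pad. Slide the cooler's purple cover back, draw every tube straight up out of the blue adapter without dragging the adapter up with it, and stand each one upright in a cell of the cooler, never tipping it over on the way. When all are in, slide the cover fully shut; the adapter stays seated in the bucket and the other things on the bench stay where they are.

Things in the scene. Friction and masses are not known exactly. Their poses are not given: they have to be found in the camera images.
- bucket: Round aluminium centrifuge bucket, diameter 132 mm, fast in a fixed steel stand plate 150 x 150 x 10 mm; it cannot move or turn. Origin at the centre of the stand's underside; z up. Collar 105 mm high at most. An inward flange (53 to 63 mm from the axis) holds the lid's ears down; locked places (red) at the bucket's +x and -x.
- bucket_gap (a point): Entry gap in the bucket's flange, marked green, on the bucket's +y side, 100 mm above the bench; its twin is on the -y side. Only here can the lid's ears lift out. Axes as the bucket's.
- lid: Clear hollow domed lid, diameter 102 mm (121 mm over its two red ears at the lower edge, at +x and -x), 220 g. Origin at the centre of its lower edge, z up; dome top 56 mm above it. Tubes reach 42 mm up inside with 2 mm to spare all round: lift it straight up 60 mm before going aside. At the start it is locked: its axes within 0.05 rad of the bucket's, origin 96 mm above the bench.
- lid_bar (a point): Middle of the lid's red grip bar, 69 mm above the lid's origin; the bar is 64 mm long (lid x), 14 mm wide (y), from 13 mm below this point (dome top) to 13 mm above it. To free the lid press it 4 to 5 mm down (about 12 N; bottoms at 5.5) and, held down, turn it anticlockwise from above to 1.32 to 1.64 rad from the locked place (stop there). Let up, it springs up about 5 mm and lifts off.
- seal (a joint): Sprung black sealing ring in the bucket's rim under the lid: metres pressed down. 0 free, about 0.002 under the unlocked lid, 0.007 with the lid locked, 0.0115 with the lid pressed far enough to turn, 0.0125 at the bottom. Stiffness 1200 N/m.
- adapter (a joint): Blue adapter in the bucket, a block whose top is 92 mm above the bench, with four upright bores, diameter 23 mm, 54 mm deep, centres 32 mm from the bucket's axis at its +x, +y, -x, -y. Value: metres lifted, 0 when seated. It weighs 0.4 kg and is held by about 2.5 N of friction: a tube that jams or is pulled crooked drags it up.
- tube1: Sample tube, amber body, yellow cap, flat base, 100 mm tall: body diameter 22 mm, cap diameter 27 mm over the top 18 mm; 35 to 70 g. Origin at the centre of its base, z up. At the start it stands in one of the adapter's four bores, base 38 mm above the bench, top 46 mm above the adapter. May be absent.
- tube2: Sample tube, amber body, yellow cap, flat base, 100 mm tall: body diameter 22 mm, cap diameter 27 mm over the top 18 mm; 35 to 70 g. Origin at the centre of its base, z up. At the start it stands in one of the adapter's four bores, base 38 mm above the bench, top 46 mm above the adapter. May be absent.
- tube3: Sample tube, amber body, yellow cap, flat base, 100 mm tall: body diameter 22 mm, cap diameter 27 mm over the top 18 mm; 35 to 70 g. Origin at the centre of its base, z up. At the start it stands in one of the adapter's four bores, base 38 mm above the bench, top 46 mm above the adapter. May be absent.
- tube4: Sample tube, amber body, yellow cap, flat base, 100 mm tall: body diameter 22 mm, cap diameter 27 mm over the top 18 mm; 35 to 70 g. Origin at the centre of its base, z up. At the start it stands in one of the adapter's four bores, base 38 mm above the bench, top 46 mm above the adapter. May be absent.
- cooler: White tube cooler, fixed, x from -68 to +204 mm, 206 mm wide (y), 112 mm high. Origin on the bench below the centre of its front well; z up. Well: inside x -63 to +63, y -95 to +95 mm, floor 6 mm above the bench. Four cells in a row, centres at x 0, y -69, -23, +23, +69 mm, each 36 (x) by 42 (y) mm, dividers 40 mm above the bench. Behind the well (+x) a flat deck where the cover parks.
- cover (a joint): Purple flat cover of the cooler's well, 134 x 200 x 4 mm, underside 113 mm above the bench: metres slid towards the cooler's +x, 0 fully shut, 0.132 fully back. Slides with about 1.5 N.
- cover_grip (a point): Middle of the white grip ridge on the cover, 131 mm above the bench; the ridge is 14 mm thick (cooler x), 70 mm long (y), its top 8 mm above this point, its foot (the cover's top) 14 mm below. It lies at cooler x = -11 mm plus the cover's value, y = 0. Axes as the cooler's.
- pad: Pale blue absorbent bench pad with a white edge, 180 (x) x 170 (y) x 2 mm, lying flat, fixed. Origin at its centre on the bench.
- tape: Bystander: roll of cream tape, diameter 100 mm, 24 mm high. Origin at the centre of its underside.
- timer: Bystander: white timer, 46 x 70 x 20 mm. Origin at the centre of its underside.
- rack: Bystander: pink microtube rack, 130 x 55 x 42 mm. Origin at the centre of its underside.
- marker: Bystander: marker pen lying along its x, 130 mm long, 14 mm thick. Origin at the middle of its underside.
- tip_box: Bystander: purple pipette tip box, 122 x 85 x 75 mm. Origin at the centre of its underside.
- reagent: Bystander: amber bottle with blue cap, diameter 60 mm, 115 mm tall. Origin at the centre of its underside.
Not all that is in view belongs to the job. What is shaped like the lid but orange or yellow is not meant.

How it is judged:
By the outcome, as a careful person would: the job done as asked, in the order asked, and still so for the second after the job is handed in, with the robot touching nothing.
Of tube1, tube2, tube3, tube4 only 2 to 4 are there at a start; the rules pass over those that are not, and their reading is None.
At some moment in a run one of lid may be knocked a few centimetres aside while the robot is not near it.
It also fails if it takes over 210 s, if anything falls off the work surface, if the arm or the gripper's body presses on something with over 40 N, if the wrist force passes 120 N, or if a joint passes its speed limit or range.

## Robot

A 7-joint arm with a two-finger parallel gripper is mounted at the origin on the work surface. World frame = base frame: x ahead of the robot, y to its left, z up, the work surface at z = 0. Lengths are in mm, angles in degrees, forces in N, time in s.
With the tool pointing down it reaches from about 425 to 875 mm from the base axis. Payload 8.4 kg.
Tool frame: the origin (TCP) lies at the very end of the fingers, on their centre line; the grasp point (between the pads) lies 19 mm behind it (arm.grip_point_offset is the distance from the TCP to the grasp point, in mm); z points along the fingers, y is the direction in which the jaws open and shut (so a half turn about z gives the same grasp; the last joint's range is limited). The gripper opens to 85 mm and grips with 20 to 120 N. Pads are 22 mm wide; open, the fingers measure 114 mm over their backs; the gripper's body (76 mm by 85 mm) begins 54 mm behind the grasp point. The pads swing forward as they close: fully open they stand 13 mm farther back than shut.
Start: joints at [-74.439, 19.091, 2.286, 83.961, -0.768, 76.965, -3.352], TCP at [235.534, 605.795, 231.308] pointing down, gripper open.
Joint ranges: [-147.57, 147.57], [-21.85, 119.76], [-74.77, 79.35], [14.55, 137.4], [-85.83, 265.84], [4.83, 119.75], [-152.11, 152.11]. Speed limits (degrees/s): [127.2, 127.2, 159.86, 159.86, 180, 180, 180].

## Interface

Orientations are given as a 3x3 rotation matrix whose columns are the frame's x, y, z axes.
In Python, from cell import arm gives the robot as it stands. The module is installed in compiled form; this text tells all that it offers.
- The arm moves only by the shell command python3 -m pendant 'ROWS' [FORCE]. ROWS is JSON, a list of rows, each a list of 7 numbers: the shift along the tool's x, y, z in mm, then the turn, a rotation vector about the tool's x, y, z in degrees, then the finger opening in mm, from 0 to 85.4. A call has 1 to 10 rows; each row is the pose to reach, as a shift and turn from the pose commanded when the call began, along the tool's axes at that moment; what a row does not reach only later rows make up. A row lasts 1/12 s, in which the tool goes at most 41.7 mm and 7.16 degrees, less where a joint would pass 70% of its speed; a pose out of reach is approached as far as the arm can. A call with a gripper value outside its range is refused whole. The fingers move at their own pace and stop on an object; FORCE is the grip in N (left out, the last holds). Time passes only in rows, so rows that repeat a pose let the fingers close. It gives the time, the measured TCP pose, the force and the opening at its end, in the units of the state.
- arm.read_state(): the state, without advancing time (a new reading comes with each control period).
- arm.get_image(name): name is "scene" or "top" or "wrist"; returns a dict with "image" (480x640x3 uint8, blue, green, red), "camera_matrix" (3x3 intrinsics, pixels), "dist" ([k1, k2, p1, p2, k3] as OpenCV has them; the pictures are not rectified), "extrinsics" (4x4, takes a point from camera to world coordinates). Camera axes: x right, y down, z forward; pixel columns grow to the right and rows downward; lengths in mm; the calibration is good to about 2 mm. A picture is of the moment at which its call begins. There is no depth.
- arm.close_job(): hands the job in, once; it reports no verdict.
The state is a dict: "t": time; "qpos": joint angles; "joint_vel": joint speeds; "joint_torque": joint torques, N m; "position": TCP position; "orientation": TCP orientation; "wrist_force": force on the tool from outside, world axes, zero at the start; "torque": the same for the moment, N m; "opening": finger opening in mm.
Only numpy, scipy, OpenCV 4.12 (cv2) and the standard library are available. Lean on these libraries where they do the work, as an engineer would, in place of code of your own. Each camera call takes 0.05 s, during which the arm holds its last target.

## Working session

There is one attempt and no reset: what is moved stays moved. The work goes in short steps, Python scripts to look and compute and a shell command to move; the robot and the scene stay as the last step left them, time stands still between calls to the robot, and variables do not carry over. Pictures are saved under pics/ and viewed, and the job is handed in when it is done.

```bash
mkdir -p pics
cat > h.py <<'E'
import numpy as np, cv2, json
from cell import arm
def snap(n,tag):
    d=arm.get_image(n); cv2.imwrite(f'pics/{tag}.png',d['image']); 
    np.savez(f'pics/{tag}.npz',**{k:np.array(d[k]) for k in('image','camera_matrix','dist','extrinsics')}); return d
def load(tag): return dict(np.load(f'pics/{tag}.npz'))
def ray(d,uv):
    p=cv2.undistortPoints(np.array([[uv]],float),d['camera_matrix'],d['dist'])[0,0]
    E=d['extrinsics']; v=E[:3,:3]@np.array([p[0],p[1],1.]); return E[:3,3],v/np.linalg.norm(v)
def onz(d,uv,z):
    o,v=ray(d,uv); return o+v*(z-o[2])/v[2]
def proj(d,P):
    E=np.linalg.inv(d['extrinsics']); r,_=cv2.Rodrigues(E[:3,:3])
    return cv2.projectPoints(np.array(P,float).reshape(-1,3),r,E[:3,3],d['camera_matrix'],d['dist'])[0][:,0]
def st():
    s=arm.read_state(); np.set_printoptions(precision=2,suppress=True)
    print('t',s['t'],'p',np.array(s['position']),'f',np.array(s['wrist_force']),'op',s['opening']);print(np.array(s['orientation']),'q',np.array(s['qpos'])); return s
def goto(P,yaw=None):
    """shift in tool axes to world P; rotation vec to tool-down with tool y along yaw deg"""
    from scipy.spatial.transform import Rotation as R
    s=arm.read_state(); Ro=np.array(s['orientation']); d=Ro.T@(np.array(P)-np.array(s['position']))
    out=[round(x,1) for x in d]
    if yaw is not None:
        best=None
        for y in (yaw,yaw+180):
            a=np.radians(y); Y=np.array([np.cos(a),np.sin(a),0]);Z=np.array([0,0,-1.]);X=np.cross(Y,Z)
            rv=R.from_matrix(Ro.T@np.stack([X,Y,Z],1)).as_rotvec(degrees=True)
            if best is None or np.linalg.norm(rv)<np.linalg.norm(best): best=rv
        out+= [round(x,2) for x in best]
    print('goto',P,yaw,out); return out
E
python3 - <<'E'
from h import *
for n in('scene','top','wrist'): 
    d=snap(n,n+'0'); print(n,d['extrinsics'][:3,3],d['extrinsics'][:3,2])
st()
E
```

```text
scene [1247.97150645 -434.74749661 1111.08509632] [-0.56845573  0.33448824 -0.75164866]
top [ 304.83248175  -14.11881641 1329.02166984] [ 0.16802998  0.01161087 -0.9857135 ]
wrist [160.99819925 634.05035342 372.60400545] [ 0.28669971 -0.11305342 -0.95132655]
t 0.15 p [235.39 605.5  230.62] f [ 0.06 -0.74  0.11] op 85.534759262857
[[-0.93  0.36 -0.  ]
 [ 0.36  0.93 -0.  ]
 [-0.   -0.   -1.  ]] q [-74.44  19.12   2.28  84.    -0.77  76.97  -3.35]
```

View pics/scene0.png

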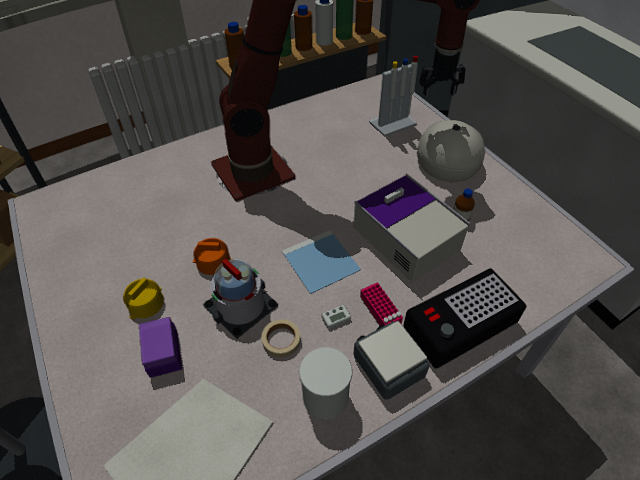

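View pics/top0.png

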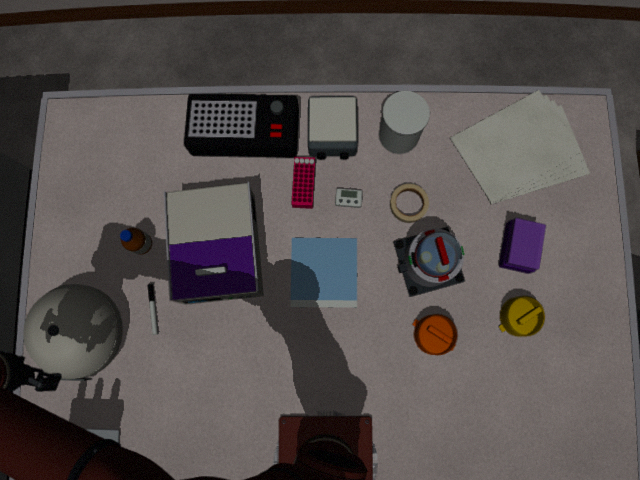

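View pics/wrist0.png

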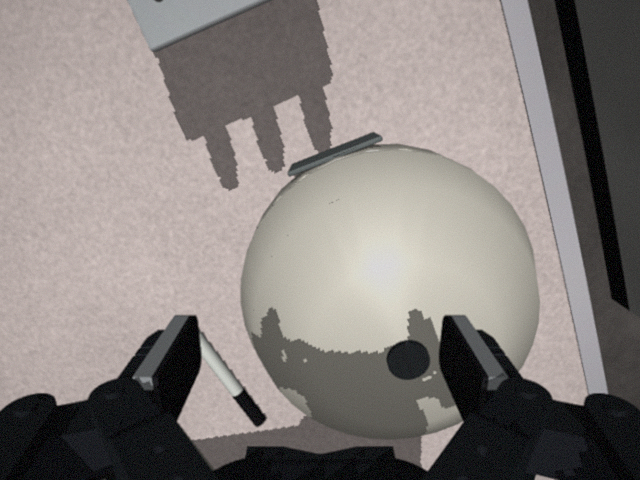

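Run:
```python
from h import *
d=load('top0');i=d['image']
a=cv2.resize(i[210:310,380:480],None,fx=6,fy=6,interpolation=cv2.INTER_CUBIC)
cv2.imwrite('pics/z1.png',cv2.convertScaleAbs(a,alpha=1.6))
a=cv2.resize(i[170:320,150:370],None,fx=3.6,fy=3.6,interpolation=cv2.INTER_CUBIC)
cv2.imwrite('pics/z2.png',cv2.convertScaleAbs(a,alpha=1.6))
d=load('scene0');i=d['image']
a=cv2.resize(i[240:340,190:310],None,fx=6,fy=6,interpolation=cv2.INTER_CUBIC)
cv2.imwrite('pics/z3.png',cv2.convertScaleAbs(a,alpha=1.6))
```

```text
(no output)
```

View pics/z1.png

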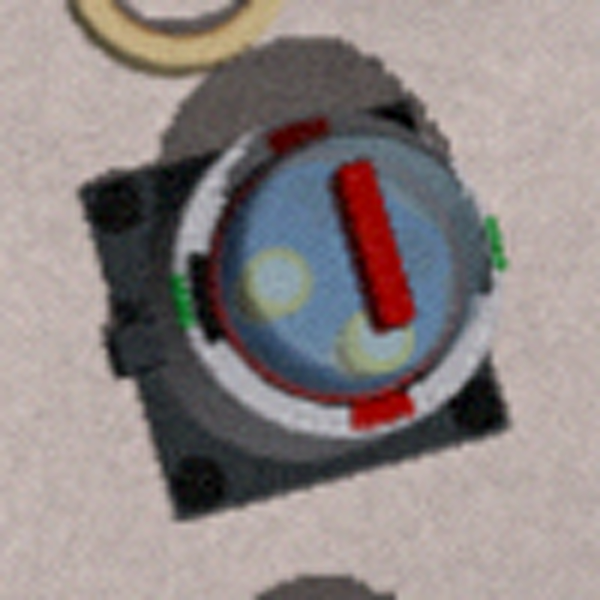

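View pics/z2.png

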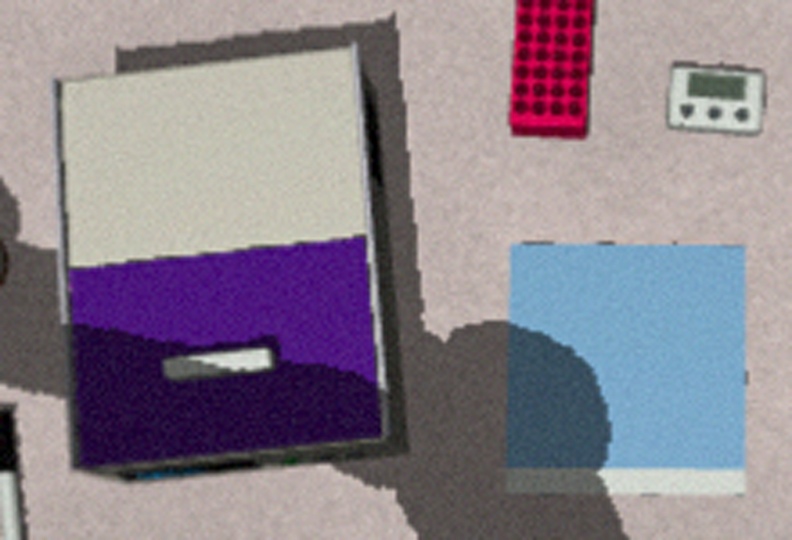

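View pics/z3.png

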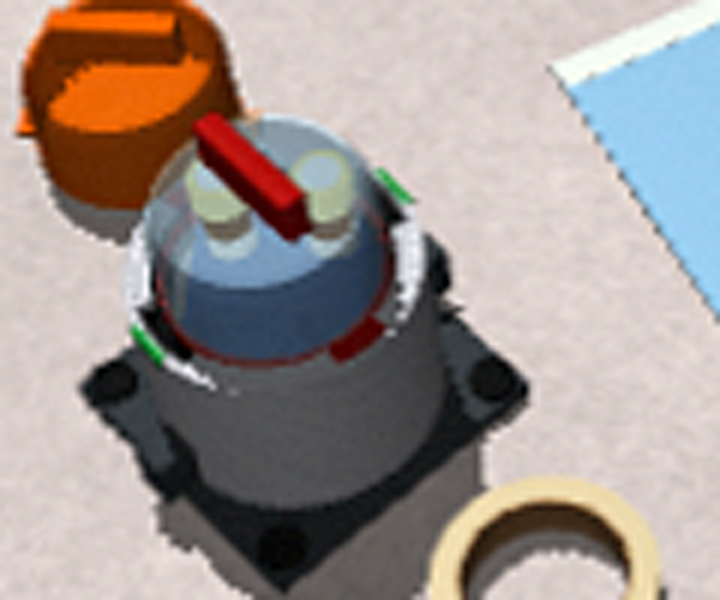

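```bash
cat > m.py <<'E'
from h import *
def mask(d,f,roi):
    hsv=cv2.cvtColor(d['image'],cv2.COLOR_BGR2HSV).astype(int);H,S,V=hsv[...,0],hsv[...,1],hsv[...,2]
    m=f(H,S,V).astype(np.uint8); x0,y0,x1,y1=roi; o=np.zeros_like(m); o[y0:y1,x0:x1]=m[y0:y1,x0:x1]; return o
def rect(m,d,z):
    c=max(cv2.findContours(m,cv2.RETR_EXTERNAL,cv2.CHAIN_APPROX_NONE)[0],key=cv2.contourArea)
    w=np.array([onz(d,p[0].astype(float),z)[:2] for p in c],np.float32)
    return cv2.minAreaRect(w),w
E
python3 - <<'E'
from m import *
red=lambda H,S,V:((H<8)|(H>172))&(S>180)&(V>90)
d=load('top0')
r,w=rect(mask(d,red,(430,230,455,268)),d,178);print('bar top',r)
d2=load('scene0')
r,w=rect(mask(d2,red,(215,255,248,283)),d2,176);print('bar scene',r)
pur=lambda H,S,V:(H>120)&(H<150)&(S>120)&(V>25)
r,w=rect(mask(d,pur,(150,200,270,320)),d,117);print('cover',r)
blue=lambda H,S,V:(H>95)&(H<115)&(S>60)&(V>50)
m=mask(d,blue,(280,225,370,320));r,w=rect(m,d,2);print('pad blue',r)
for p in [(292.0,237.5),(357.2,237.5),(357.2,307),(290.6,307)]:print('padc',onz(d,p,2))
for p in [(380+80/6,210+190/6),(380+180/6,210+520/6),(380+508/6,210+430/6)]:print('stand',onz(d,p,10))
g=lambda H,S,V:(H>50)&(H<80)&(S>120)&(V>60)
for dd in(d,d2):
    n,l,s,c=cv2.connectedComponentsWithStats(mask(dd,g,(180,215,480,330)))
    for k in range(1,n):
        if s[k,4]>4: print('green',c[k],s[k,4],onz(dd,c[k],100))
for nm,k in((d,(197+0,0)),): pass
# cover grip
for p in [(150+165/3.6,170+368/3.6),(150+272/3.6,170+352/3.6)]:print('grip',onz(d,p,139))
for p,z in [((150+277/6+0,0),0)]: pass
for p in [(380+277/6,210+282/6),(380+377/6,210+338/6)]:print('tube',onz(d,p,138))
for p in [(400.,203)]:print('tape',onz(d,(409,203),24))
print('rack',onz(d,(293,209),42),'timer',onz(d,(349,197),20),'orange',onz(d,(436,335),60),'yel',onz(d,(524,316),60),'reagent',onz(d,(126,235),115),'tip',onz(d,(521,245),75))
E
```

```text
bar top ((501.0318603515625, -267.99346923828125), (58.841156005859375, 9.885116577148438), 14.48869800567627)
bar scene ((502.653076171875, -267.6392822265625), (60.05479431152344, 10.99643611907959), 12.482166290283203)
cover ((472.1133117675781, 268.2767333984375), (132.540283203125, 200.3867950439453), 5.9419379234313965)
pad blue ((484.6994934082031, 3.6495895385742188), (168.64320373535156, 158.94464111328125), 89.7635269165039)
padc [565.84001299  85.77466739   2.        ]
padc [565.13839131 -84.16258882   2.        ]
padc [384.72221785 -82.01943603   2.        ]
padc [385.14187816  87.87120466   2.        ]
stand [ 552.25074114 -177.10063313   10.        ]
stand [ 409.80390355 -216.30047749   10.        ]
stand [ 447.33759469 -358.21571556   10.        ]
green [462.  250.5] 10 [ 513.14288561 -331.68482306  100.        ]
green [410.07142857 259.71428571] 14 [ 491.22133505 -205.13635071  100.        ]
green [255.28571429 270.71428571] 7 [ 490.18407311 -203.95344029  100.        ]
green [214. 297.] 7 [ 513.39864822 -331.85135244  100.        ]
grip [457.53055788 299.57934519 139.        ]
grip [467.85111374 229.83493114 139.        ]
tube [ 491.68502847 -237.01403179  138.        ]
tube [ 469.58581467 -275.2043089   138.        ]
tape [ 651.58816175 -218.73577074   24.        ]
rack [632.16970623  80.8991059   42.        ] timer [669.26007001 -63.25961324  20.        ] orange [ 312.35378199 -269.5974947    60.        ] yel [ 356.06470878 -489.62832695   60.        ] reagent [551.96003669 482.77539026 115.        ] tip [ 530.65222344 -487.29832827   75.        ]
```

```bash
cat >> h.py <<'E'
from scipy.spatial.transform import Rotation as R
def Rd(y):
    a=np.radians(y); Y=np.array([np.cos(a),np.sin(a),0]);Z=np.array([0,0,-1.]); return np.stack([np.cross(Y,Z),Y,Z],1)
def plan(L):
    """L: list of (P,toolYyaw). prints shift/turn for each successive call"""
    s=arm.read_state(); Ro=np.array(s['orientation']); p=np.array(s['position'])
    print('now',p,'yaw',np.degrees(np.arctan2(Ro[1,1],Ro[0,1])), 'q',np.round(s['qpos'],1))
    for P,y in L:
        P=np.array(P,float); d=Ro.T@(P-p); rv=R.from_matrix(Ro.T@Rd(y)).as_rotvec(degrees=True)
        print(P,y,'->',[round(float(x),1) for x in d]+[round(float(x),2) for x in rv]); Ro=Rd(y);p=P
E
python3 - <<'E'
from h import *
plan([((480,400,270),45),((520,120,270),0),((502,-150,270),-50),((502,-268,270),-75)])
E
```

```text
now [235.38996584 605.50189779 230.62025368] yaw 68.7574453728317 q [-74.4  19.1   2.3  84.   -0.8  77.   -3.4]
[480. 400. 270.] 45 -> [-302.4, -103.0, -39.2, -0.07, 0.02, 23.76]
[520. 120. 270.] 0 -> [-226.3, -169.7, 0.0, 0.0, 0.0, 45.0]
[ 502. -150.  270.] -50 -> [-270.0, -18.0, 0.0, 0.0, 0.0, 50.0]
[ 502. -268.  270.] -75 -> [-75.8, 90.4, 0.0, 0.0, 0.0, 25.0]
```

```bash
python3 -m pendant '[[-302.4,-103,-39.2,0,0,23.8,85],[-302.4,-103,-39.2,0,0,23.8,85],[-302.4,-103,-39.2,0,0,23.8,85],[-302.4,-103,-39.2,0,0,23.8,85],[-302.4,-103,-39.2,0,0,23.8,85],[-302.4,-103,-39.2,0,0,23.8,85],[-302.4,-103,-39.2,0,0,23.8,85],[-302.4,-103,-39.2,0,0,23.8,85],[-302.4,-103,-39.2,0,0,23.8,85],[-302.4,-103,-39.2,0,0,23.8,85]]'
python3 -m pendant '[[-226,-170,0,0,0,45,60],[-226,-170,0,0,0,45,60],[-226,-170,0,0,0,45,60],[-226,-170,0,0,0,45,60],[-226,-170,0,0,0,45,60],[-226,-170,0,0,0,45,60],[-226,-170,0,0,0,45,60],[-226,-170,0,0,0,45,60],[-226,-170,0,0,0,45,60],[-226,-170,0,0,0,45,60]]'
python3 - <<'E'
from h import *
plan([((502,-150,270),-50),((502,-268,270),-75)])
E
```

```text
t: 0.98
position: [481.8, 398.2, 270.5]
orientation: [[-0.703, 0.711, 0.0], [0.711, 0.703, -0.0], [-0.001, -0.0, -1.0]]
wrist_force: [-0.7, 0.6, -0.5]
opening: 84.9
t: 1.82
position: [518.8, 122.1, 270.3]
orientation: [[-0.002, 1.0, -0.0], [1.0, 0.002, 0.001], [0.001, -0.0, -1.0]]
wrist_force: [0.3, 1.0, -0.4]
opening: 60.2
now [518.84973425 122.07436346 270.32733481] yaw 0.1117511476281418 q [-44.5   3.9  28.2  98.1  -1.9  78.5 -15.9]
[ 502. -150.  270.] -50 -> [-272.0, -17.4, 0.2, -0.04, -0.02, 50.11]
[ 502. -268.  270.] -75 -> [-75.8, 90.4, 0.0, 0.0, 0.0, 25.0]
```

```bash
python3 -m pendant '[[-270,-17,0,0,0,50,45],[-270,-17,0,0,0,50,45],[-270,-17,0,0,0,50,45],[-270,-17,0,0,0,50,45],[-270,-17,0,0,0,50,45],[-270,-17,0,0,0,50,45],[-270,-17,0,0,0,50,45],[-270,-17,0,0,0,50,45],[-270,-17,0,0,0,50,45],[-270,-17,0,0,0,50,45]]'
python3 -m pendant '[[-76,90,0,0,0,25,45],[-76,90,0,0,0,25,45],[-76,90,0,0,0,25,45],[-76,90,0,0,0,25,45],[-76,90,0,0,0,25,45],[-76,90,0,0,0,25,45]]'
python3 - <<'E'
from h import *
d=snap('wrist','w1')
plan([((502,-268,200),-75)])
E
```

```text
t: 2.65
position: [502.9, -147.2, 270.2]
orientation: [[0.763, 0.646, -0.001], [0.646, -0.763, 0.0], [-0.0, -0.001, -1.0]]
wrist_force: [0.3, -0.4, 0.4]
opening: 45.0
t: 3.15
position: [502.8, -265.3, 270.0]
orientation: [[0.964, 0.264, -0.001], [0.264, -0.964, 0.001], [-0.001, -0.001, -1.0]]
wrist_force: [0.1, -0.1, -0.0]
opening: 44.9
now [ 502.86267632 -264.91368493  270.074114  ] yaw -74.62907061915331 q [-21.   10.9  51.3  94.2  -8.7  79.1 -43.1]
[ 502. -268.  200.] -75 -> [-1.6, 2.8, 70.1, -0.06, 0.02, 0.37]
```

View pics/w1.png

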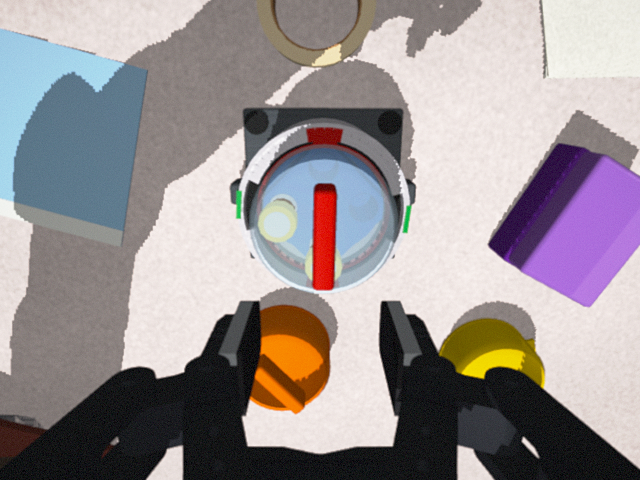

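Run:
```python
from m import *
d=load('w1')
red=lambda H,S,V:((H<8)|(H>172))&(S>180)&(V>90)
r,w=rect(mask(d,red,(305,178,345,295)),d,178);print('bar',r)
for p in[(244,108),(402,108)]:print(onz(d,p,10))
for p in[(239,204),(407,219)]:print('green',onz(d,p,100))
print('tube',onz(d,(278,220),138),onz(d,(324,266),138))
```

```text
bar ((503.9915466308594, -267.5216064453125), (63.67580032348633, 12.59949016571045), 14.261526107788086)
[ 554.53191188 -178.40073236   10.        ]
[ 593.2630477  -319.09480045   10.        ]
green [ 489.84550271 -204.57075108  100.        ]
green [ 512.78769654 -332.8265112   100.        ]
tube [ 496.78461536 -237.48463084  138.        ] [ 472.59518236 -276.7870748   138.        ]
```

```bash
python3 -m pendant '[[-1.2,2.6,80,0,0,0.7,45],[-1.2,2.6,80,0,0,0.7,45],[-1.2,2.6,80,0,0,0.7,45],[-1.2,2.6,80,0,0,0.7,45],[-1.2,2.6,80,0,0,0.7,45]]'
python3 - <<'E'
from h import *
plan([((502.6,-267.8,155.5),-75.3)])
E
```

```text
t: 3.62
position: [502.4, -269.8, 192.4]
orientation: [[0.969, 0.249, 0.001], [0.249, -0.969, -0.0], [0.001, 0.001, -1.0]]
wrist_force: [-0.1, 0.1, 0.4]
opening: 45.0
now [ 502.38198354 -269.79265835  192.42934838] yaw -75.58663281454045 q [-19.   14.7  50.6 100.4 -12.   70.5 -40.9]
[ 502.6 -267.8  155.5] -75.3 -> [0.7, -1.9, 36.9, 0.04, -0.07, -0.29]
```

```bash
python3 -m pendant '[[0.7,-1.5,20,0,0,0,45],[0.7,-1.5,36.9,0,0,0,45],[0.7,-1.5,36.9,0,0,0,45],[0.7,-1.5,36.9,0,0,0,45]]'
python3 -m pendant '[[0,0,0,0,0,0,10],[0,0,0,0,0,0,10],[0,0,0,0,0,0,10],[0,0,0,0,0,0,10],[0,0,0,0,0,0,10],[0,0,0,0,0,0,10],[0,0,0,0,0,0,10],[0,0,0,0,0,0,10]]' 80
```

```text
t: 3.95
position: [502.4, -268.8, 155.4]
orientation: [[0.969, 0.247, 0.001], [0.247, -0.969, -0.0], [0.001, 0.001, -1.0]]
wrist_force: [0.1, 0.3, 0.6]
opening: 45.2
t: 4.62
position: [502.3, -269.0, 154.9]
orientation: [[0.969, 0.246, 0.002], [0.246, -0.969, -0.0], [0.002, 0.001, -1.0]]
wrist_force: [-0.6, 1.8, 7.3]
opening: 12.3
```

```bash
python3 -m pendant '[[0,0,1,0,0,0,10],[0,0,2,0,0,0,10],[0,0,3,0,0,0,10],[0,0,3,0,0,0,10],[0,0,3,0,0,0,10]]'
python3 -m pendant '[[0,0,1,0,0,0,10],[0,0,1.7,0,0,0,10],[0,0,1.7,0,0,0,10],[0,0,1.7,0,0,0,10]]'
python3 -c "
from h import *
snap('wrist','w2');st()"
```

```text
t: 5.03
position: [502.4, -269.0, 152.2]
orientation: [[0.969, 0.246, 0.002], [0.246, -0.969, 0.0], [0.002, 0.0, -1.0]]
wrist_force: [-1.5, 2.7, 10.0]
opening: 12.7
t: 5.37
position: [502.4, -269.0, 151.3]
orientation: [[0.969, 0.246, 0.002], [0.246, -0.969, 0.001], [0.002, -0.0, -1.0]]
wrist_force: [-5.4, 4.2, 18.8]
opening: 12.5
t 5.4167 p [ 502.44 -268.98  151.33] f [-5.54  4.47 18.21] op 12.33786566444108
[[ 0.97  0.25  0.  ]
 [ 0.25 -0.97  0.  ]
 [ 0.   -0.   -1.  ]] q [-17.82  17.15  49.66 103.2  -14.34  66.08 -39.3 ]
```

View pics/w2.png

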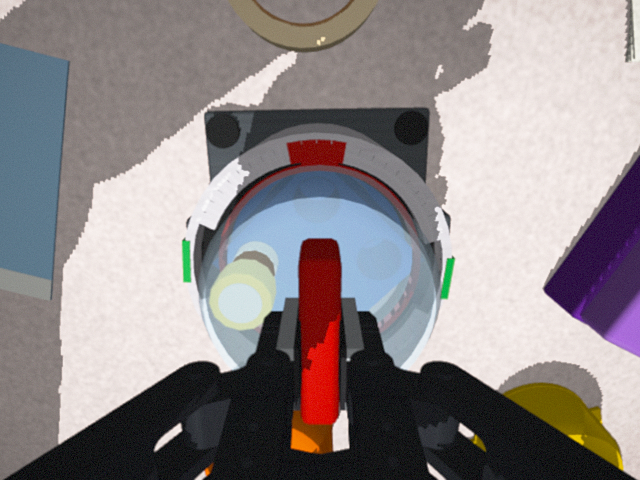

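```bash
python3 -m pendant '[[0,0,-0.5,0,0,0,10],[0,0,-0.5,0,0,-4,10],[0,0,-0.5,0,0,-8,10],[0,0,-0.5,0,0,-12,10],[0,0,-0.5,0,0,-16,10],[0,0,-0.5,0,0,-20,10]]'
python3 -m pendant '[[0,0,0,0,0,-5,10],[0,0,0,0,0,-10,10],[0,0,0,0,0,-15,10],[0,0,0,0,0,-20,10]]'
python3 -c "
from h import *
snap('wrist','w3');st()"
```

```text
t: 5.92
position: [503.0, -269.8, 151.6]
orientation: [[0.825, 0.565, 0.004], [0.565, -0.825, -0.001], [0.003, 0.003, -1.0]]
wrist_force: [-0.2, -0.2, 9.9]
opening: 12.2
t: 6.25
position: [503.0, -269.8, 151.6]
orientation: [[0.581, 0.814, 0.004], [0.814, -0.581, -0.001], [0.001, 0.004, -1.0]]
wrist_force: [0.3, -0.3, 10.7]
opening: 12.1
t 6.3 p [ 502.99 -269.84  151.69] f [0.62 0.55 9.48] op 12.630705149926035
[[ 0.58  0.82  0.  ]
 [ 0.82 -0.58 -0.  ]
 [ 0.    0.   -1.  ]] q [-12.09  15.53  42.29 102.95 -11.46  65.63  -1.28]
```

View pics/w3.png

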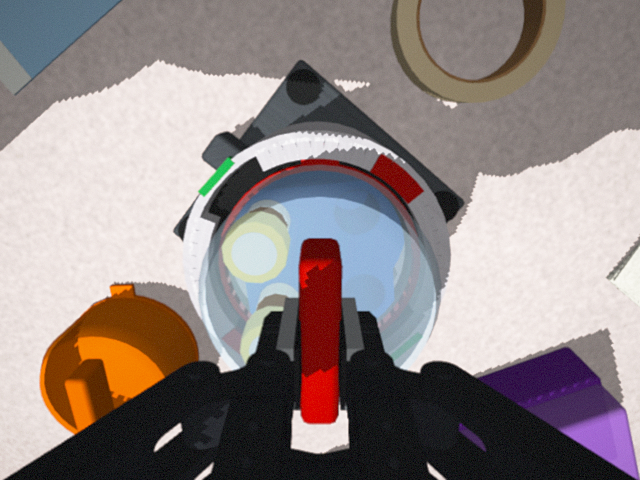

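```bash
python3 -m pendant '[[0,0,0,0,0,-5,10],[0,0,0,0,0,-10,10],[0,0,0,0,0,-15,10],[0,0,0,0,0,-20,10],[0,0,0,0,0,-25,10],[0,0,0,0,0,-30,10],[0,0,0,0,0,-35,10],[0,0,0,0,0,-40,10],[0,0,0,0,0,-44.5,10],[0,0,0,0,0,-44.5,10]]'
python3 -c "
from h import *
snap('wrist','w4');st()"
```

```text
t: 7.13
position: [502.9, -269.7, 151.7]
orientation: [[-0.157, 0.988, 0.004], [0.988, 0.157, -0.001], [-0.002, 0.004, -1.0]]
wrist_force: [-0.2, 0.2, 9.8]
opening: 12.5
t 7.1833 p [ 502.96 -269.64  151.67] f [-0.1   0.35  9.56] op 12.57892864002553
[[-0.15  0.99  0.  ]
 [ 0.99  0.15 -0.  ]
 [-0.    0.   -1.  ]] q [ -6.4   14.46  35.25 102.72  -9.17  65.45  40.6 ]
```

View pics/w4.png

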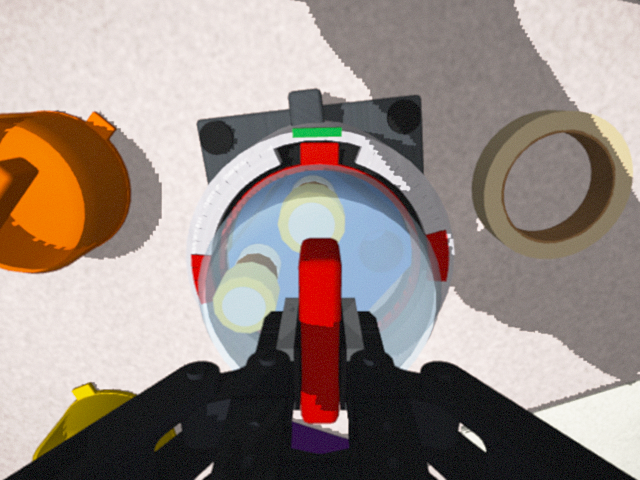

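```bash
python3 -m pendant '[[0,0,-2,0,0,0,10],[0,0,-4,0,0,0,10],[0,0,-6,0,0,0,10],[0,0,-8,0,0,0,10],[0,0,-10,0,0,0,10],[0,0,-12,0,0,0,10],[0,0,-12,0,0,0,10]]'
python3 -m pendant '[[0,0,-10,0,0,0,10],[0,0,-20,0,0,0,10],[0,0,-30,0,0,0,10],[0,0,-40,0,0,0,10],[0,0,-50,0,0,0,10],[0,0,-60,0,0,0,10],[0,0,-70,0,0,0,10],[0,0,-70,0,0,0,10]]'
python3 -c "
from h import *
snap('wrist','w5');snap('scene','s5');plan([((480,-120,224),-10),((477,3,224),-10),((477,3,60.5),-10)])"
```

```text
t: 7.77
position: [501.2, -268.7, 161.4]
orientation: [[-0.152, 0.988, -0.001], [0.988, 0.152, 0.0], [0.0, -0.001, -1.0]]
wrist_force: [0.4, -0.7, -1.0]
opening: 12.4
t: 8.43
position: [502.4, -269.4, 234.0]
orientation: [[-0.152, 0.988, 0.003], [0.988, 0.152, -0.001], [-0.001, 0.003, -1.0]]
wrist_force: [0.9, -0.2, -1.8]
opening: 12.4
now [ 501.72957531 -268.85401921  231.76579685] yaw 8.75935571433144 q [-7.7 10.5 36.  97.  -6.4 74.6 38.3]
[ 480. -120.  224.] -10 -> [150.4, 1.2, 7.7, 0.04, 0.01, 18.76]
[477.   3. 224.] -10 -> [120.6, -24.3, 0.0, 0.0, 0.0, 0.0]
[477.    3.   60.5] -10 -> [0.0, 0.0, 163.5, 0.0, 0.0, 0.0]
```

View pics/w5.png

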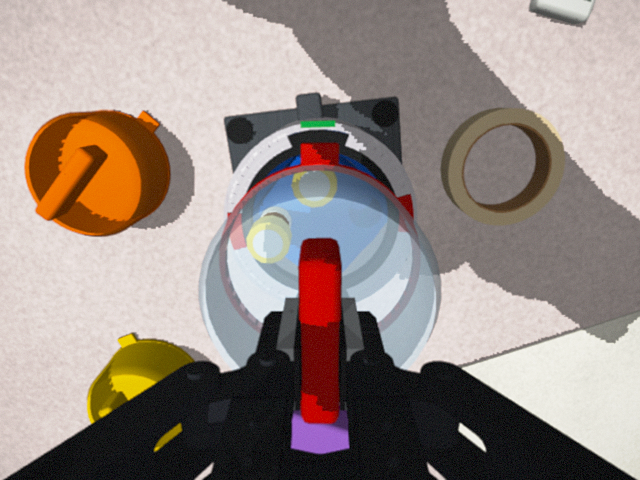

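View pics/s5.png

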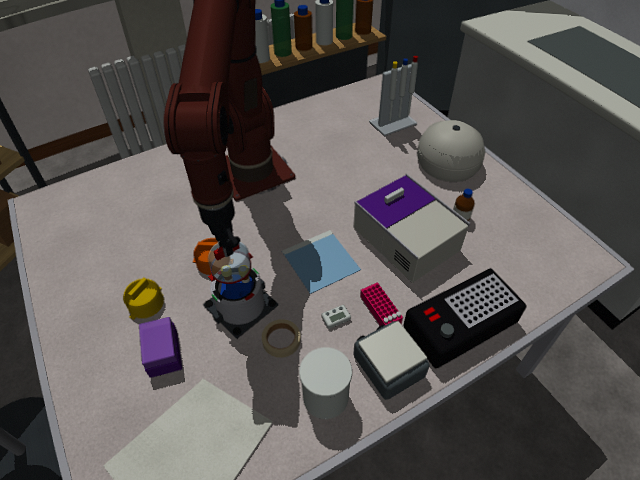

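```bash
python3 -m pendant '[[20,0,0,0,0,2,10],[50,0,0,0,0,6,10],[80,0,0,0,0,10,10],[110,0,0,0,0,14,10],[140,0,0,0,0,18.7,10],[150,1,0,0,0,18.7,10],[150,1,0,0,0,18.7,10]]'
python3 -m pendant '[[20,-5,0,0,0,0,10],[50,-10,0,0,0,0,10],[80,-16,0,0,0,0,10],[105,-22,0,0,0,0,10],[120,-24,0,0,0,0,10],[120,-24,0,0,0,0,10],[120,-24,0,0,0,0,10]]'
python3 -m pendant '[[0,0,20,0,0,0,10],[0,0,45,0,0,0,10],[0,0,70,0,0,0,10],[0,0,95,0,0,0,10],[0,0,120,0,0,0,10],[0,0,140,0,0,0,10],[0,0,150,0,0,0,10],[0,0,155,0,0,0,10],[0,0,155,0,0,0,10]]'
python3 -c "
from h import *
snap('wrist','w6');snap('top','t6');plan([((477,3,61.5),-10)])"
```

```text
t: 9.12
position: [479.5, -117.1, 230.9]
orientation: [[0.167, 0.986, -0.001], [0.986, -0.167, 0.001], [0.001, -0.001, -1.0]]
wrist_force: [1.1, 0.1, -1.7]
opening: 11.7
t: 9.7
position: [476.9, 1.4, 231.0]
orientation: [[0.171, 0.985, -0.001], [0.985, -0.171, -0.001], [-0.001, -0.001, -1.0]]
wrist_force: [0.3, -0.4, -2.2]
opening: 12.4
t: 10.45
position: [476.6, 0.8, 75.9]
orientation: [[0.174, 0.985, -0.001], [0.985, -0.174, -0.001], [-0.001, -0.001, -1.0]]
wrist_force: [-0.4, 0.2, -1.6]
opening: 12.1
now [477.60918803   1.4312313   77.38662477] yaw -9.979136265843108 q [-26.4   7.4  22.4 118.5  -3.4  54.6 -12.2]
[477.    3.   61.5] -10 -> [1.4, -0.9, 15.9, 0.07, -0.01, 0.02]
```

View pics/w6.png

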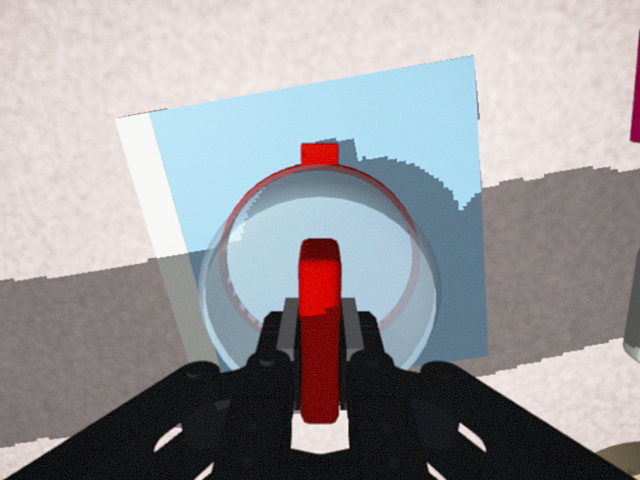

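View pics/t6.png

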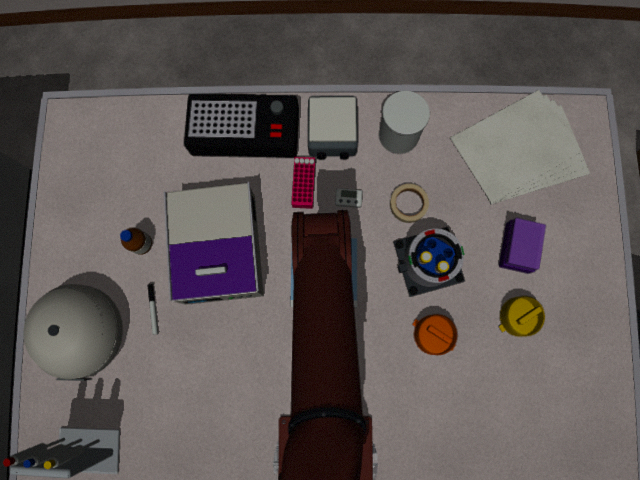

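```bash
python3 -m pendant '[[0,0,3,0,0,0,10],[0,0,6,0,0,0,10],[0,0,9,0,0,0,10],[0,0,12,0,0,0,10],[0,0,13,0,0,0,10],[0,0,14,0,0,0,10],[0,0,14,0,0,0,10],[0,0,14,0,0,0,10]]'
python3 -m pendant '[[0,0,0.7,0,0,0,10],[0,0,1.4,0,0,0,10],[0,0,1.4,0,0,0,10]]'
```

```text
t: 11.22
position: [476.8, 1.9, 62.4]
orientation: [[0.173, 0.985, -0.0], [0.985, -0.173, -0.0], [-0.0, -0.0, -1.0]]
wrist_force: [0.9, 0.5, -2.9]
opening: 12.4
t: 11.47
position: [476.9, 1.9, 61.4]
orientation: [[0.173, 0.985, 0.0], [0.985, -0.173, 0.0], [0.0, 0.0, -1.0]]
wrist_force: [-2.3, -0.9, 4.5]
opening: 12.6
```

```bash
python3 -m pendant '[[0,0,0,0,0,0,45],[0,0,0,0,0,0,45],[0,0,0,0,0,0,45],[0,0,0,0,0,0,45],[0,0,0,0,0,0,45]]'
python3 -m pendant '[[0,0,-30,0,0,0,45],[0,0,-60,0,0,0,45],[0,0,-100,0,0,0,45],[0,0,-140,0,0,0,45],[0,0,-180,0,0,0,45],[0,0,-200,0,0,0,45],[0,0,-200,0,0,0,45]]'
python3 -c "
from h import *
plan([((461,266,261),7)])"
```

```text
t: 11.88
position: [476.9, 2.0, 61.0]
orientation: [[0.173, 0.985, 0.0], [0.985, -0.173, -0.0], [0.0, 0.0, -1.0]]
wrist_force: [-0.6, -0.1, -0.8]
opening: 44.9
t: 12.47
position: [479.1, 2.1, 266.3]
orientation: [[0.173, 0.985, 0.008], [0.985, -0.173, 0.002], [0.003, 0.007, -1.0]]
wrist_force: [0.2, -0.5, -0.4]
opening: 45.1
now [479.08113583   2.09187422 266.26353826] yaw -9.95287845216562 q [-28.1  -3.5  21.8 105.1   1.2  77.7 -16.6]
[461. 266. 261.] 7 -> [256.8, -63.5, 5.7, 0.45, -0.13, -16.95]
```

```bash
python3 -m pendant '[[257,-63.5,0,0,0,-17,45],[257,-63.5,0,0,0,-17,45],[257,-63.5,0,0,0,-17,45],[257,-63.5,0,0,0,-17,45],[257,-63.5,0,0,0,-17,45],[257,-63.5,0,0,0,-17,45],[257,-63.5,0,0,0,-17,45],[257,-63.5,0,0,0,-17,45]]'
python3 -c "
from h import *
snap('wrist','w7');snap('top','t7')"
```

```text
t: 13.13
position: [456.8, 270.9, 259.8]
orientation: [[-0.13, 0.992, -0.002], [0.992, 0.13, 0.0], [0.0, -0.002, -1.0]]
wrist_force: [-0.2, 0.0, 0.2]
opening: 45.2
```

View pics/w7.png

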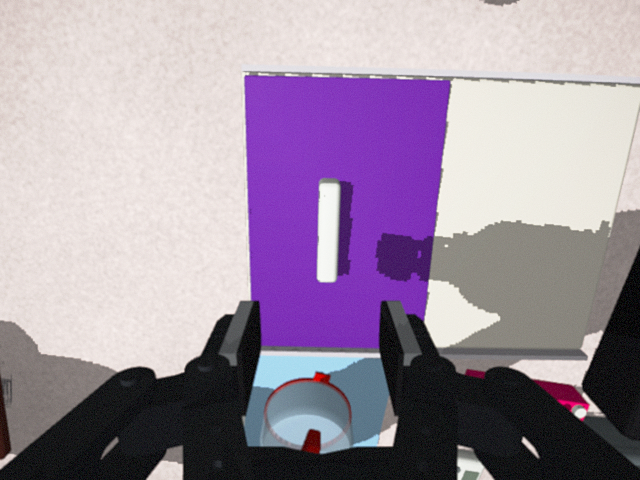

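View pics/t7.png

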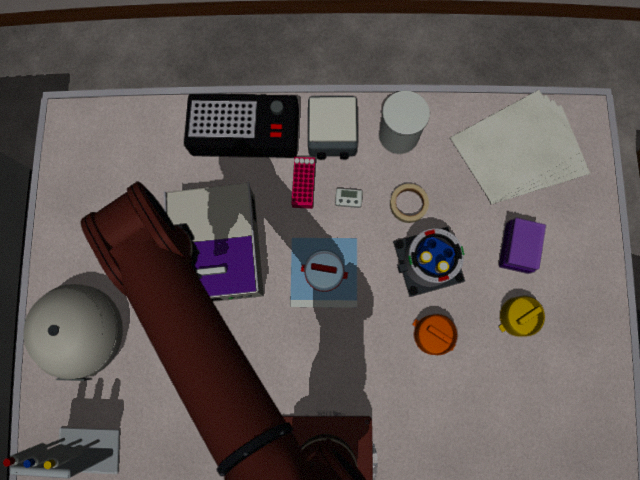

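Run:
```python
from m import *
d=load('w7')
pur=lambda H,S,V:(H>120)&(H<150)&(S>120)&(V>25)
m=mask(d,pur,(236,60,460,345))
m=cv2.morphologyEx(m,cv2.MORPH_CLOSE,np.ones((25,25),np.uint8))
r,w=rect(m,d,117);print('cover',r)
for p in[(246,76),(449,80),(438,210)]:print(onz(d,p,117))
wh=lambda H,S,V:(S<60)&(V>150)
r,w=rect(mask(d,wh,(310,175,345,290)),d,139);print('ridge',r)
red=lambda H,S,V:((H<8)|(H>172))&(S>180)&(V>90)
d=load('t7');n,l,s,c=cv2.connectedComponentsWithStats(mask(d,red,(290,240,360,300)))
print([(c[k],s[k,4],onz(d,c[k],2+82),onz(d,c[k],5)) for k in range(1,n) if s[k,4]>5])
yl=lambda H,S,V:(H>20)&(H<35)&(S>60)&(V>120)
n,l,s,c=cv2.connectedComponentsWithStats(mask(d,yl,(410,240,455,280)))
print([(c[k],s[k,4],onz(d,c[k],138)) for k in range(1,n) if s[k,4]>5])
plan([((461,266,200),7)])
```

```text
cover ((471.6097412109375, 268.55206298828125), (132.16253662109375, 197.3468017578125), 6.253990650177002)
[396.372938  358.9771763 117.       ]
[525.93913961 373.80738518 117.        ]
[537.3356138 288.4289621 117.       ]
ridge ((461.3050537109375, 267.7814025878906), (13.434423446655273, 68.49617004394531), 6.279589653015137)
[(array([302.1, 268.6]), np.int32(10), array([472.88694588,  54.44641615,  84.        ]), array([483.5504572 ,  58.79706603,   5.        ]))]
[(array([425.77083333, 256.875     ]), np.int32(48), array([ 491.98324617, -236.09818613,  138.        ])), (array([442.94230769, 266.05769231]), np.int32(52), array([ 470.23054848, -275.48443555,  138.        ]))]
now [458.38815718 266.09155497 260.19078898] yaw 7.122839614547383 q [-42.6   4.2   8.1  98.5  -0.6  77.5 -27.3]
[461. 266. 200.] 7 -> [-0.3, 2.6, 60.2, -0.06, 0.06, 0.12]
```

```bash
python3 -m pendant '[[1.3,3.1,40,0,0,0.8,45],[1.3,3.1,80,0,0,0.8,45],[1.3,3.1,110,0,0,0.8,45],[1.3,3.1,130,0,0,0.8,45],[1.3,3.1,139,0,0,0.8,45],[1.3,3.1,139,0,0,0.8,45],[1.3,3.1,139,0,0,0.8,45]]'
python3 -m pendant '[[0,0,0,0,0,0,8],[0,0,0,0,0,0,8],[0,0,0,0,0,0,8],[0,0,0,0,0,0,8],[0,0,0,0,0,0,8],[0,0,0,0,0,0,8],[0,0,0,0,0,0,8]]' 40
python3 -c "
from h import *
a=np.radians(6.3);plan([((461.3+132*np.cos(a),267.8+132*np.sin(a),121),6.3)])"
```

```text
t: 13.82
position: [462.2, 267.0, 122.8]
orientation: [[-0.108, 0.994, 0.001], [0.994, 0.108, 0.0], [-0.0, 0.001, -1.0]]
wrist_force: [0.9, 0.3, 0.4]
opening: 45.0
t: 14.4
position: [462.5, 268.1, 123.7]
orientation: [[-0.109, 0.994, 0.002], [0.994, 0.109, 0.001], [0.001, 0.002, -1.0]]
wrist_force: [-0.7, -2.1, 6.6]
opening: 12.9
now [462.47997888 268.14301483 123.6524026 ] yaw 6.243379918430695 q [-42.   10.5   7.9 108.1  -1.6  61.4 -27.2]
[592.50284612 282.28492906 121.        ] 6.3 -> [-0.1, 130.8, 3.0, 0.13, -0.07, -0.06]
```

```bash
python3 -m pendant '[[0,3,-1,0,0,0,8],[0,10,-1,0,0,0,8],[0,20,-1,0,0,0,8],[0,32,-1,0,0,0,8],[0,46,-1,0,0,0,8],[0,60,-1,0,0,0,8],[0,74,-1,0,0,0,8],[0,88,-1,0,0,0,8],[0,100,-1,0,0,0,8],[0,100,-1,0,0,0,8]]'
python3 -m pendant '[[0,8,0,0,0,0,8],[0,16,0,0,0,0,8],[0,24,0,0,0,0,8],[0,30,0,0,0,0,8],[0,32,0,0,0,0,8],[0,33,0,0,0,0,8],[0,33,0,0,0,0,8]]'
```

```text
t: 15.23
position: [564.5, 279.0, 123.7]
orientation: [[-0.108, 0.994, 0.003], [0.994, 0.108, 0.001], [0.001, 0.003, -1.0]]
wrist_force: [0.3, 0.5, 7.9]
opening: 13.1
t: 15.82
position: [591.4, 282.0, 123.7]
orientation: [[-0.109, 0.994, -0.006], [0.994, 0.109, -0.001], [-0.001, -0.006, -1.0]]
wrist_force: [-18.6, -5.3, 18.3]
opening: 12.9
```

```bash
python3 -m pendant '[[0,-1.5,0,0,0,0,8],[0,-1.5,-1,0,0,0,8],[0,-1.5,-1,0,0,0,45],[0,-1.5,-1,0,0,0,45],[0,-1.5,-1,0,0,0,45],[0,-1.5,-1,0,0,0,45],[0,-1.5,-1,0,0,0,45]]'
python3 -m pendant '[[0,0,-40,0,0,0,45],[0,0,-80,0,0,0,45],[0,0,-120,0,0,0,45],[0,-40,-150,0,0,0,60],[0,-80,-150,0,0,0,60],[0,-120,-150,0,0,0,60],[0,-120,-150,0,0,0,60]]'
python3 -c "
from h import *
snap('wrist','w8');snap('top','t8');st()"
```

```text
t: 16.4
position: [592.6, 282.0, 123.9]
orientation: [[-0.109, 0.994, 0.0], [0.994, 0.109, -0.0], [-0.0, 0.0, -1.0]]
wrist_force: [-0.0, -0.1, 0.0]
opening: 45.0
t: 16.98
position: [467.3, 269.1, 274.7]
orientation: [[-0.112, 0.994, -0.002], [0.994, 0.112, 0.001], [0.001, -0.002, -1.0]]
wrist_force: [1.5, 0.0, -0.0]
opening: 59.8
t 17.0833 p [471.82 269.23 274.88] f [ 0.41 -0.48 -0.33] op 59.91661760007879
[[-0.11  0.99  0.  ]
 [ 0.99  0.11  0.  ]
 [ 0.    0.   -1.  ]] q [-42.25   5.28   8.48  95.6   -0.82  79.09 -27.29]
```

View pics/w8.png

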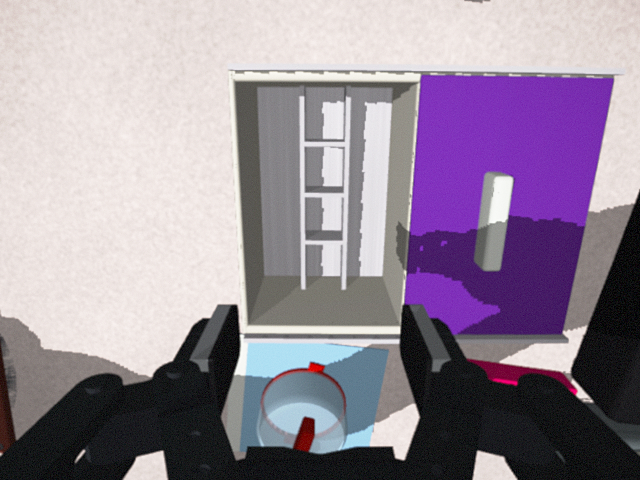

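View pics/t8.png

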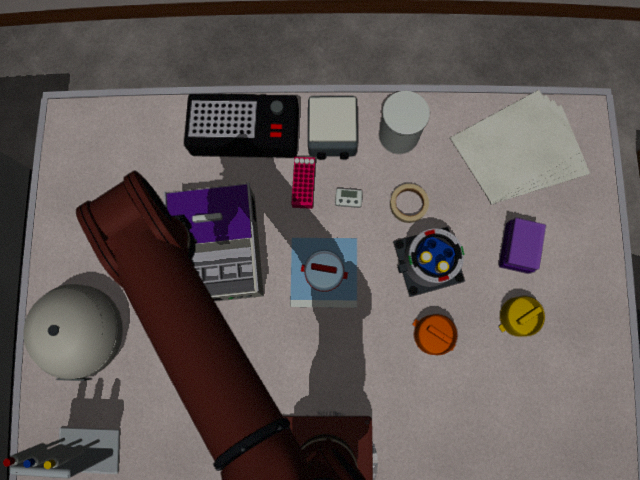

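Run:
```python
from m import *
d=load('w8')
a=np.radians(6.3);c=np.array([472.2,269.]);ex=np.array([np.cos(a),np.sin(a)]);ey=np.array([-ex[1],ex[0]])
W=lambda x,y,z:[*(c+x*ex+y*ey),z]
print('div',proj(d,[W(sx*18,y,40) for y in(-46,0,46) for sx in(-1,1)]),'rim',proj(d,[W(-63,95,112),W(63,95,112),W(-63,-95,112)]))
print([W(0,y,0) for y in(-69,-23,23,69)])
plan([((490,0,275),-12),((482,-256,275),-30)])
```

```text
div [[307.14438768 240.91063478]
 [344.96449173 241.07830377]
 [306.86727804 193.38074931]
 [346.07302345 193.55063576]
 [306.5806336  142.3193945 ]
 [347.24160258 142.49156924]] rim [[237.31458678  79.15957015]
 [420.54815835  79.93142992]
 [250.25763156 324.49868164]]
[[np.float64(479.7716674652821), np.float64(200.4166940735926), 0], [np.float64(474.723889155094), np.float64(246.13889802453087), 0], [np.float64(469.67611084490596), np.float64(291.8611019754691), 0], [np.float64(464.62833253471786), np.float64(337.58330592640743), 0]]
now [471.81922585 269.22904341 274.87873249] yaw 6.354023510365691 q [-42.3   5.3   8.5  95.6  -0.8  79.1 -27.3]
[490.   0. 275.] -12 -> [-269.6, -11.7, -0.5, 0.05, -0.08, 18.35]
[ 482. -256.  275.] -30 -> [-252.1, 45.4, 0.0, 0.0, 0.0, 18.0]
```

```bash
python3 -m pendant '[[-270,-12,0,0,0,18.4,45],[-270,-12,0,0,0,18.4,45],[-270,-12,0,0,0,18.4,45],[-270,-12,0,0,0,18.4,45],[-270,-12,0,0,0,18.4,45],[-270,-12,0,0,0,18.4,45],[-270,-12,0,0,0,18.4,45]]'
python3 -m pendant '[[-252,45,0,0,0,18,45],[-252,45,0,0,0,18,45],[-252,45,0,0,0,18,45],[-252,45,0,0,0,18,45],[-252,45,0,0,0,18,45],[-252,45,0,0,0,18,45],[-252,45,0,0,0,18,45],[-252,45,0,0,0,18,45]]'
python3 -c "
from h import *
snap('wrist','w9');snap('scene','s9');st()"
```

```text
t: 17.67
position: [491.6, -7.3, 274.5]
orientation: [[0.217, 0.976, 0.001], [0.976, -0.217, -0.002], [-0.001, 0.002, -1.0]]
wrist_force: [-0.2, -0.7, -0.6]
opening: 45.0
t: 18.33
position: [480.8, -261.7, 274.1]
orientation: [[0.508, 0.861, -0.001], [0.861, -0.508, -0.003], [-0.003, 0.001, -1.0]]
wrist_force: [-0.0, -0.4, -0.2]
opening: 45.2
t 18.4333 p [ 481.95 -257.24  273.82] f [1.22 0.64 1.22] op 45.18536377777559
[[ 0.5   0.86 -0.  ]
 [ 0.86 -0.5  -0.  ]
 [-0.   -0.   -1.  ]] q [-11.92   5.87  38.52  96.44  -3.65  78.99  -3.07]
```

View pics/w9.png

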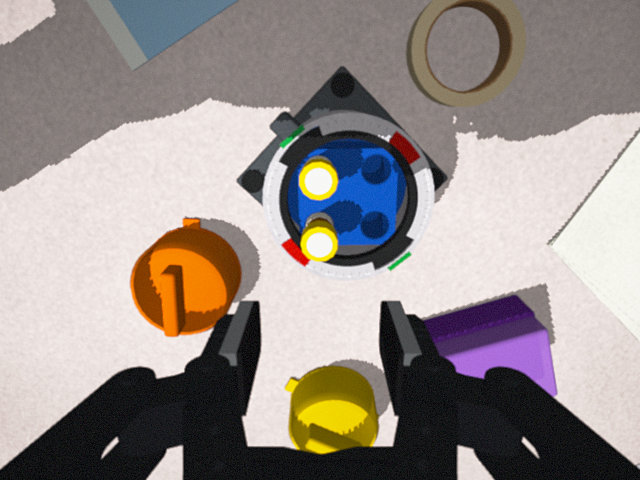

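View pics/s9.png

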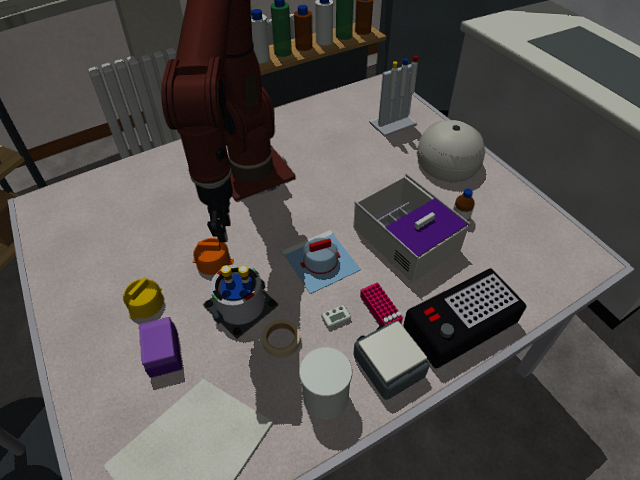

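Run:
```python
from m import *
d=load('w9')
y=lambda H,S,V:((H>18)&(H<40)&(S>80)&(V>150))|((S<60)&(V>235))
m=mask(d,y,(298,155,342,265))
n,l,s,c=cv2.connectedComponentsWithStats(m)
for k in range(1,n):
    if s[k,4]>100:
        print(c[k],s[k])
for p in[(319,180.5),(319,243.5)]:print(onz(d,p,138))
s=cv2.HoughCircles(cv2.GaussianBlur(cv2.cvtColor(d['image'],cv2.COLOR_BGR2GRAY),(3,3),0)[140:270,270:430],cv2.HOUGH_GRADIENT,1,30,param1=100,param2=15,minRadius=14,maxRadius=24)
for x,yy,r in s[0]: print(x+270,yy+140,r,onz(d,(x+270,yy+140),138))
for p in[(376,169),(375,224)]:print('bore',onz(d,p,92))
z=cv2.resize(d['image'][140:275,265:435],None,fx=4.5,fy=4.5,interpolation=cv2.INTER_CUBIC);cv2.imwrite('pics/z9.png',z)
```

```text
[317.87966102 180.16779661] [ 299  161   39   39 1180]
[318.77651515 243.8219697 ] [ 300  226   38   37 1056]
[ 494.28726971 -237.19258242  138.        ]
[ 471.55691186 -275.74746741  138.        ]
318.5 180.5 19.4 [ 493.9979444  -237.02220669  138.        ]
318.5 243.5 17.9 [ 471.25328115 -275.56868132  138.        ]
375.5 169.5 15.0 [ 530.50198763 -249.9103674   138.        ]
374.5 224.5 14.6 [ 511.8668236  -283.28228837  138.        ]
bore [ 532.6313602 -259.1515412   92.       ]
bore [ 510.94200749 -298.02506109   92.        ]
```

View pics/z9.png

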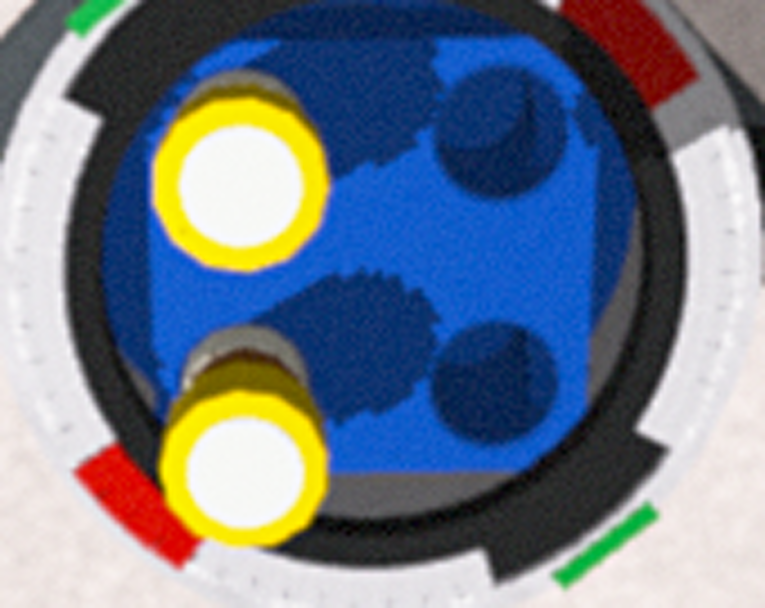

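Run:
```python
from h import *
plan([((494.1,-237.2,180),-30),((494.1,-237.2,112),-30)])
```

```text
now [ 481.94659001 -257.24168338  273.82416186] yaw -30.22259281233057 q [-11.9   5.9  38.5  96.4  -3.6  79.   -3.1]
[ 494.1 -237.2  180. ] -30 -> [23.6, 0.4, 93.8, -0.0, 0.07, -0.22]
[ 494.1 -237.2  112. ] -30 -> [0.0, 0.0, 68.0, 0.0, 0.0, 0.0]
```

```bash
python3 -m pendant '[[23.6,0.4,40,0,0,-0.2,45],[23.6,0.4,80,0,0,-0.2,45],[23.6,0.4,93.8,0,0,-0.2,45],[23.6,0.4,93.8,0,0,-0.2,45],[23.6,0.4,93.8,0,0,-0.2,45],[23.6,0.4,93.8,0,0,-0.2,45]]'
python3 -m pendant '[[0,0,0,0,0,0,45],[0,0,0,0,0,0,45]]'
python3 -c "
from h import *
snap('wrist','w10');plan([((494.1,-237.2,112),-30)])"
```

```text
t: 18.93
position: [494.8, -236.4, 181.9]
orientation: [[0.499, 0.867, 0.002], [0.867, -0.499, -0.001], [0.0, 0.002, -1.0]]
wrist_force: [0.1, -0.4, -0.0]
opening: 45.4
t: 19.1
position: [494.6, -236.7, 181.9]
orientation: [[0.499, 0.866, 0.003], [0.866, -0.499, -0.001], [0.001, 0.003, -1.0]]
wrist_force: [-0.2, 0.1, -0.7]
opening: 44.9
now [ 494.35965677 -236.66680782  181.58620867] yaw -29.952088338967627 q [-12.3   9.9  37.3 103.7  -6.5  68.4  -2.9]
[ 494.1 -237.2  112. ] -30 -> [-0.6, -0.1, 69.6, 0.12, -0.05, 0.05]
```

View pics/w10.png

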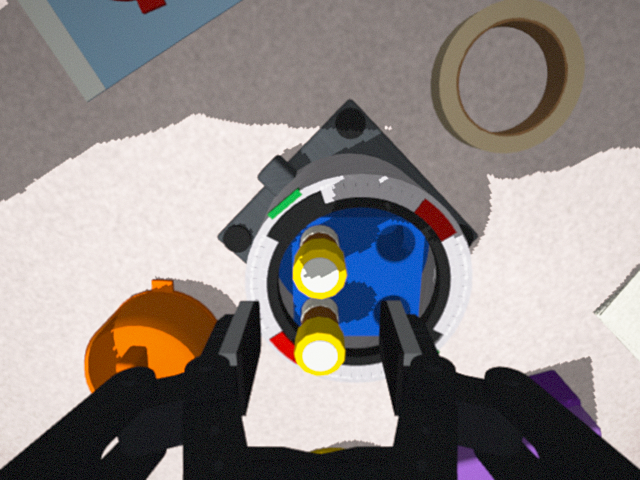

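```bash
python3 -c "
from h import *
d=load('w10');print(onz(d,(320.5,272.5),138),onz(d,(319.5,355),138))"
python3 -m pendant '[[-0.5,0,20,0,0,0,45],[-0.5,0,40,0,0,0,45],[-0.5,0,55,0,0,0,45],[-0.5,0,65,0,0,0,45],[-0.5,0,69.5,0,0,0,45],[-0.5,0,69.5,0,0,0,45],[-0.5,0,69.5,0,0,0,45],[-0.5,0,69.5,0,0,0,45]]'
```

```text
[ 494.83037105 -236.40247691  138.        ] [ 471.39587491 -276.20542368  138.        ]
t: 19.82
position: [494.0, -237.1, 111.7]
orientation: [[0.499, 0.866, 0.001], [0.866, -0.499, -0.0], [0.0, 0.001, -1.0]]
wrist_force: [-0.1, -0.9, 0.2]
opening: 45.0
```

```bash
python3 -m pendant '[[0,0,0,0,0,0,35],[0,0,0,0,0,0,31],[0,0,0,0,0,0,29],[0,0,0,0,0,0,27],[0,0,0,0,0,0,24],[0,0,0,0,0,0,20],[0,0,0,0,0,0,20],[0,0,0,0,0,0,20]]' 25
python3 -m pendant '[[0,0,0,0,0,0,20],[0,0,0,0,0,0,20]]'
python3 -c "
from h import *
s=st();print(np.array(s['orientation']).T@np.array(s['wrist_force']),s['torque'])"
```

```text
t: 20.48
position: [493.7, -236.9, 111.1]
orientation: [[0.499, 0.867, 0.001], [0.867, -0.499, -0.0], [0.0, 0.001, -1.0]]
wrist_force: [0.2, -0.2, 4.7]
opening: 26.0
t: 20.65
position: [493.7, -236.9, 111.1]
orientation: [[0.499, 0.867, 0.001], [0.867, -0.499, -0.0], [0.0, 0.001, -1.0]]
wrist_force: [-0.0, -0.9, 5.5]
opening: 26.0
t 20.65 p [ 493.71 -236.89  111.05] f [-0.01 -0.88  5.47] op 25.97788611240029
[[ 0.5   0.87  0.  ]
 [ 0.87 -0.5  -0.  ]
 [ 0.    0.   -1.  ]] q [-10.72  14.52  36.51 108.13  -9.88  60.44  -0.13]
[-0.77  0.43 -5.47] [-0.06  0.07 -0.01]
```

```bash
python3 -m pendant '[[0,0,-1,0,0,0,20],[0,0,-2,0,0,0,20],[0,0,-3,0,0,0,20],[0,0,-4,0,0,0,20],[0,0,-5,0,0,0,20],[0,0,-6,0,0,0,20],[0,0,-7,0,0,0,20],[0,0,-8,0,0,0,20]]'
python3 -c "
from h import *
s=st();print(np.array(s['orientation']).T@np.array(s['wrist_force']),s['torque']);snap('wrist','w11')"
```

```text
t: 21.32
position: [493.3, -236.8, 118.8]
orientation: [[0.499, 0.866, -0.0], [0.866, -0.499, 0.0], [-0.0, -0.0, -1.0]]
wrist_force: [1.6, -1.0, -1.4]
opening: 26.5
t 21.3167 p [ 493.34 -236.77  118.8 ] f [ 1.6  -0.96 -1.37] op 26.492462147365327
[[ 0.5   0.87 -0.  ]
 [ 0.87 -0.5   0.  ]
 [-0.   -0.   -1.  ]] q [-10.94  13.94  36.66 107.72  -9.43  61.35  -0.49]
[-0.03  1.87  1.37] [-0.19 -0.39 -0.02]
```

View pics/w11.png

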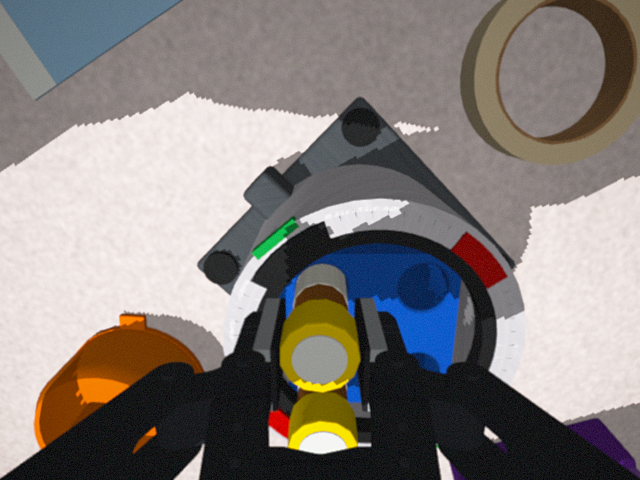

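```bash
python3 -m pendant '[[0,0.3,-2,0,0,0,20],[0,0.3,-4,0,0,0,20],[0,0.3,-6,0,0,0,20],[0,0.3,-8,0,0,0,20],[0,0.3,-10,0,0,0,20],[0,0.3,-12,0,0,0,20],[0,0.3,-14,0,0,0,20],[0,0.3,-16,0,0,0,20],[0,0.3,-18,0,0,0,20],[0,0.3,-20,0,0,0,20]]'
python3 -m pendant '[[0,0,-3,0,0,0,20],[0,0,-6,0,0,0,20],[0,0,-9,0,0,0,20],[0,0,-12,0,0,0,20],[0,0,-15,0,0,0,20],[0,0,-18,0,0,0,20],[0,0,-21,0,0,0,20],[0,0,-24,0,0,0,20],[0,0,-27,0,0,0,20],[0,0,-30,0,0,0,20]]'
python3 -m pendant '[[0,0,-10,0,0,0,20],[0,0,-25,0,0,0,20],[0,0,-45,0,0,0,20],[0,0,-65,0,0,0,20],[0,0,-85,0,0,0,20],[0,0,-95,0,0,0,20],[0,0,-95,0,0,0,20],[0,0,-95,0,0,0,20]]'
python3 -c "
from h import *
snap('wrist','w12');plan([((495,-40,252),-15),((485,110,252),-2),((479.8,200.4,252),6.3)])"
```

```text
t: 22.2
position: [493.6, -237.0, 138.9]
orientation: [[0.499, 0.866, -0.0], [0.866, -0.499, -0.0], [-0.0, -0.0, -1.0]]
wrist_force: [-0.2, 0.4, -0.0]
opening: 25.9
t: 23.03
position: [493.6, -237.0, 169.0]
orientation: [[0.499, 0.866, -0.0], [0.866, -0.499, -0.0], [-0.0, -0.0, -1.0]]
wrist_force: [0.1, -0.1, -0.4]
opening: 26.1
t: 23.7
position: [493.7, -236.9, 263.7]
orientation: [[0.499, 0.867, 0.001], [0.867, -0.499, 0.0], [0.0, 0.0, -1.0]]
wrist_force: [0.4, -0.6, -0.2]
opening: 25.9
now [ 493.36716692 -236.71022089  262.91163863] yaw -29.938801527544978 q [-13.4   6.4  37.7  97.2  -4.   77.8  -5. ]
[495. -40. 252.] -15 -> [171.3, -96.7, 11.0, -0.05, 0.0, -14.94]
[485. 110. 252.] -2 -> [142.3, -48.5, 0.0, 0.0, 0.0, -13.0]
[479.8 200.4 252. ] 6.3 -> [90.2, -8.4, 0.0, 0.0, 0.0, -8.3]
```

View pics/w12.png

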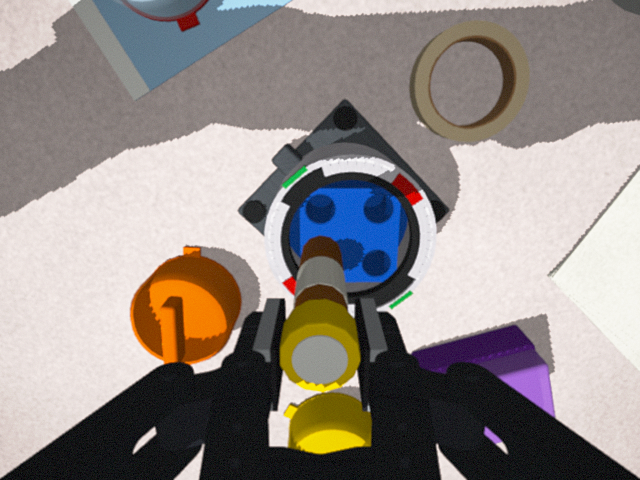

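```bash
python3 -m pendant '[[10,-5,0,0,0,-1,20],[30,-15,0,0,0,-3,20],[55,-30,0,0,0,-5,20],[80,-45,0,0,0,-7.5,20],[105,-60,0,0,0,-10,20],[130,-73,0,0,0,-12.5,20],[152,-86,0,0,0,-14.9,20],[171,-97,0,0,0,-14.9,20],[171,-97,0,0,0,-14.9,20]]'
python3 -m pendant '[[25,-8,0,0,0,-2,20],[50,-17,0,0,0,-4.5,20],[75,-25,0,0,0,-7,20],[100,-34,0,0,0,-9.5,20],[125,-42,0,0,0,-12,20],[142,-48.5,0,0,0,-13,20],[142,-48.5,0,0,0,-13,20]]'
python3 -c "
from h import *
plan([((469.7,291.9,255),6.3)])"
```

```text
t: 24.5
position: [494.3, -34.3, 262.5]
orientation: [[0.252, 0.968, -0.002], [0.968, -0.252, 0.001], [0.001, -0.002, -1.0]]
wrist_force: [0.4, 0.8, -0.8]
opening: 25.9
t: 25.08
position: [483.7, 113.9, 262.7]
orientation: [[0.029, 1.0, -0.002], [1.0, -0.029, 0.0], [0.0, -0.002, -1.0]]
wrist_force: [0.3, 1.6, -0.9]
opening: 25.8
now [483.68725904 113.88541457 262.69475601] yaw -1.6630500565746822 q [-35.1  -0.3  16.8 102.7   0.   77.7 -20. ]
[469.7 291.9 255. ] 6.3 -> [177.5, -19.1, 7.7, -0.1, -0.01, -7.96]
```

```bash
python3 -m pendant '[[20,-2,0,0,0,-1,20],[45,-5,0,0,0,-2,20],[70,-8,0,0,0,-3,20],[95,-10,0,0,0,-4,20],[120,-13,0,0,0,-5,20],[145,-16,0,0,0,-6,20],[165,-18,0,0,0,-7,20],[175,-19,0,0,0,-8,20],[175,-19,0,0,0,-8,20]]'
python3 -m pendant '[[0,0,0,0,0,0,20],[0,0,0,0,0,0,20]]'
python3 -c "
from h import *
snap('wrist','w13');plan([((469.7,291.9,255),6.3)])"
```

```text
t: 25.83
position: [471.5, 287.7, 263.2]
orientation: [[-0.109, 0.994, -0.001], [0.994, 0.109, -0.0], [-0.0, -0.001, -1.0]]
wrist_force: [-0.8, 0.3, -0.3]
opening: 25.9
t: 26.0
position: [472.9, 283.4, 263.7]
orientation: [[-0.101, 0.995, 0.0], [0.995, 0.101, -0.001], [-0.001, 0.0, -1.0]]
wrist_force: [-0.2, 0.2, -1.6]
opening: 26.5
now [472.90935679 283.28122116 263.83274404] yaw 5.80528495222276 q [-43.9   6.6   9.2  95.5  -1.   78.  -28.8]
[469.7 291.9 255. ] 6.3 -> [8.9, -2.3, 8.8, 0.01, 0.03, -0.49]
```

View pics/w13.png

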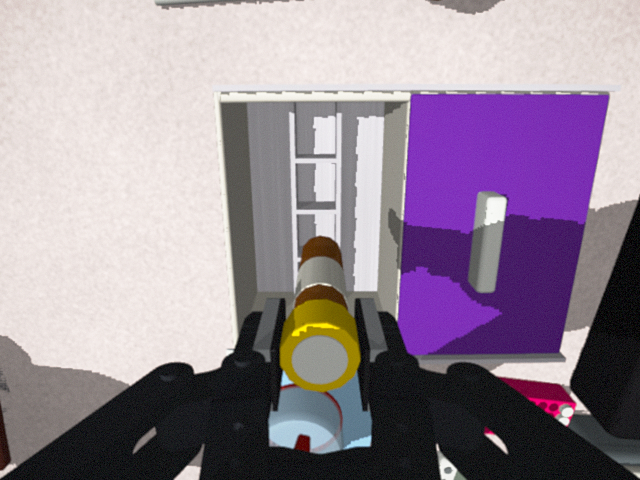

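```bash
python3 -m pendant '[[8.9,-2.3,0,0,0,-0.5,20],[8.9,-2.3,0,0,0,-0.5,20],[8.9,-2.3,20,0,0,-0.5,20],[8.9,-2.3,40,0,0,-0.5,20],[8.9,-2.3,60,0,0,-0.5,20],[8.9,-2.3,60,0,0,-0.5,20],[8.9,-2.3,60,0,0,-0.5,20]]'
python3 -c "
from h import *
d=snap('wrist','w14');plan([((469.7,291.9,85),6.3)])
"
```

```text
t: 26.63
position: [468.6, 293.2, 203.4]
orientation: [[-0.112, 0.994, -0.001], [0.994, 0.112, -0.001], [-0.001, -0.002, -1.0]]
wrist_force: [0.0, -0.4, 0.3]
opening: 25.9
now [469.19755429 293.63944081 204.55512437] yaw 6.4517352190485715 q [-44.3   8.7   8.5 100.1  -1.4  71.3 -29. ]
[469.7 291.9  85. ] 6.3 -> [-1.8, 0.3, 119.6, 0.02, -0.01, 0.15]
```

View pics/w14.png

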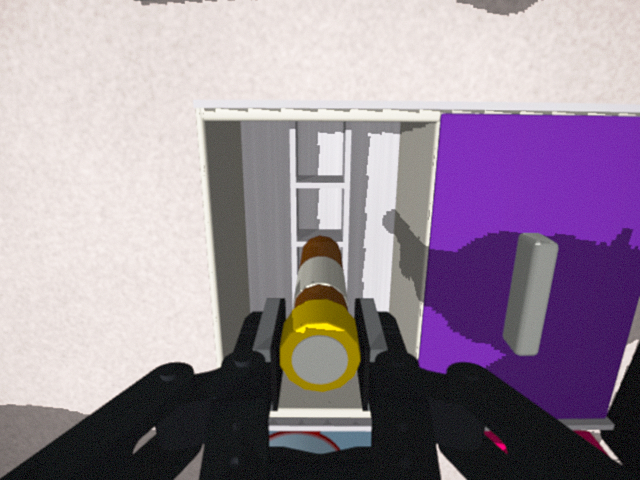

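```bash
python3 -m pendant '[[-1.8,0.3,15,0,0,0,20],[-1.8,0.3,30,0,0,0,20],[-1.8,0.3,45,0,0,0,20],[-1.8,0.3,60,0,0,0,20],[-1.8,0.3,75,0,0,0,20],[-1.8,0.3,90,0,0,0,20],[-1.8,0.3,105,0,0,0,20],[-1.8,0.3,115,0,0,0,20],[-1.8,0.3,118,0,0,0,20],[-1.8,0.3,118,0,0,0,20]]'
python3 -m pendant '[[0,0,1,0,0,0,20],[0,0,2,0,0,0,20],[0,0,3,0,0,0,20],[0,0,4,0,0,0,20],[0,0,5,0,0,0,20],[0,0,5,0,0,0,20]]'
```

```text
t: 27.52
position: [469.7, 291.9, 86.0]
orientation: [[-0.112, 0.994, -0.0], [0.994, 0.112, -0.0], [-0.0, -0.0, -1.0]]
wrist_force: [-0.6, 0.3, -0.6]
opening: 26.2
t: 28.02
position: [469.5, 291.7, 80.7]
orientation: [[-0.112, 0.994, -0.0], [0.994, 0.112, -0.0], [-0.0, -0.0, -1.0]]
wrist_force: [-0.4, 0.2, -1.0]
opening: 26.2
```

```bash
python3 -m pendant '[[0,0,0.7,0,0,0,20],[0,0,1.4,0,0,0,20],[0,0,2,0,0,0,20],[0,0,2,0,0,0,20]]'
```

```text
t: 28.35
position: [469.8, 292.0, 79.1]
orientation: [[-0.112, 0.994, 0.0], [0.994, 0.112, 0.0], [0.0, 0.0, -1.0]]
wrist_force: [0.5, -1.0, 2.8]
opening: 25.7
```

```bash
python3 -m pendant '[[0,0,0,0,0,0,30],[0,0,0,0,0,0,36],[0,0,0,0,0,0,45],[0,0,0,0,0,0,45],[0,0,0,0,0,0,45]]'
python3 -m pendant '[[0,0,-10,0,0,0,45],[0,0,-30,0,0,0,45],[0,0,-55,0,0,0,45],[0,0,-90,0,0,0,45],[0,0,-130,0,0,0,45],[0,0,-170,0,0,0,45],[0,0,-190,0,0,0,45],[0,0,-190,0,0,0,45]]'
python3 -c "
from h import *
d=snap('wrist','w15');snap('top','t15');plan([((495,20,270),-12),((471.4,-275.9,270),-30)])
"
```

```text
t: 28.77
position: [469.5, 291.8, 78.6]
orientation: [[-0.112, 0.994, -0.0], [0.994, 0.112, -0.0], [-0.0, -0.0, -1.0]]
wrist_force: [0.1, 0.6, -0.9]
opening: 45.1
t: 29.43
position: [471.4, 292.9, 275.4]
orientation: [[-0.112, 0.994, 0.007], [0.994, 0.112, 0.006], [0.005, 0.008, -1.0]]
wrist_force: [0.4, -0.0, -0.6]
opening: 44.6
now [469.8427472  291.95219467 270.17976111] yaw 6.4498593845325525 q [-44.5   6.5   8.8  94.8  -1.   78.6 -29.1]
[495.  20. 270.] -12 -> [-273.1, -5.6, -0.2, 0.1, -0.09, 18.45]
[ 471.4 -275.9  270. ] -30 -> [-294.3, 38.4, 0.0, 0.0, 0.0, 18.0]
```

View pics/w15.png

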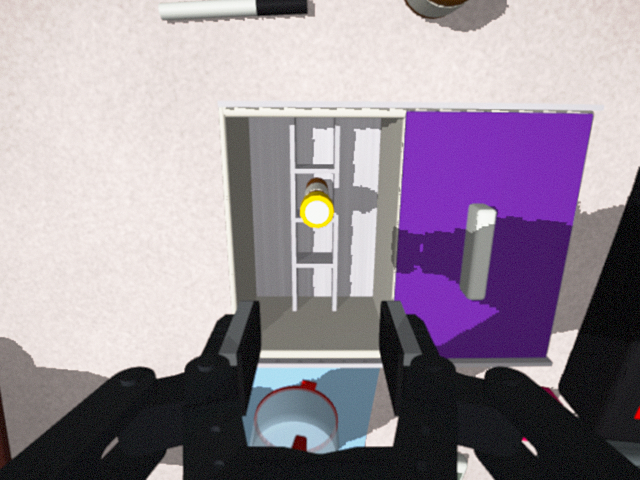

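View pics/t15.png

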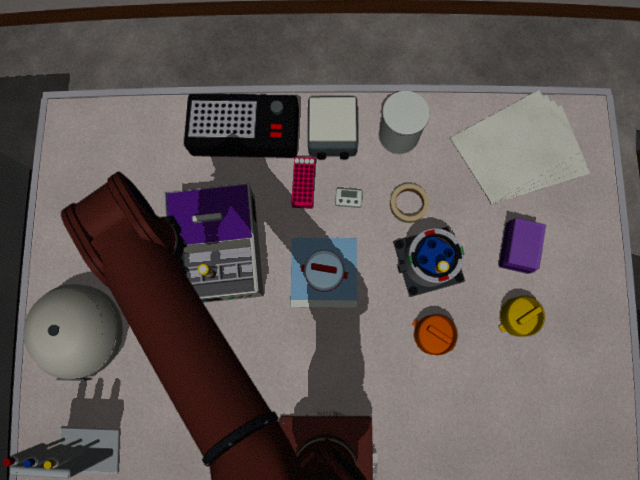

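Tube 1 stands upright in its cell (wrist view 317,210), and the lid is still centred on the pad (top view 325,270). Next is the second tube.

```bash
python3 -m pendant '[[-273,-5.6,0,0,0,18.4,45],[-273,-5.6,0,0,0,18.4,45],[-273,-5.6,0,0,0,18.4,45],[-273,-5.6,0,0,0,18.4,45],[-273,-5.6,0,0,0,18.4,45],[-273,-5.6,0,0,0,18.4,45],[-273,-5.6,0,0,0,18.4,45]]'
python3 -m pendant '[[-294,38.4,0,0,0,18,45],[-294,38.4,0,0,0,18,45],[-294,38.4,0,0,0,18,45],[-294,38.4,0,0,0,18,45],[-294,38.4,0,0,0,18,45],[-294,38.4,0,0,0,18,45],[-294,38.4,0,0,0,18,45],[-294,38.4,0,0,0,18,45],[-294,38.4,0,0,0,18,45],[-294,38.4,0,0,0,18,45]]'
python3 -c "
from h import *
d=snap('wrist','w16');plan([((471.4,-275.9,180),-30)])
"
```

```text
t: 30.12
position: [493.8, 14.5, 267.8]
orientation: [[0.212, 0.977, -0.002], [0.977, -0.212, -0.001], [-0.002, -0.001, -1.0]]
wrist_force: [0.4, 0.5, -0.0]
opening: 45.2
t: 30.95
position: [470.7, -275.5, 267.6]
orientation: [[0.5, 0.866, -0.002], [0.866, -0.5, 0.001], [-0.001, -0.002, -1.0]]
wrist_force: [1.0, 0.8, 0.1]
opening: 45.2
now [ 471.207576   -274.58870486  267.77658873] yaw -29.905810354173486 q [-11.8   6.1  40.8  97.1  -4.1  78.4  -0.2]
[ 471.4 -275.9  180. ] -30 -> [-1.0, 1.0, 87.8, -0.11, 0.01, 0.09]
```

View pics/w16.png

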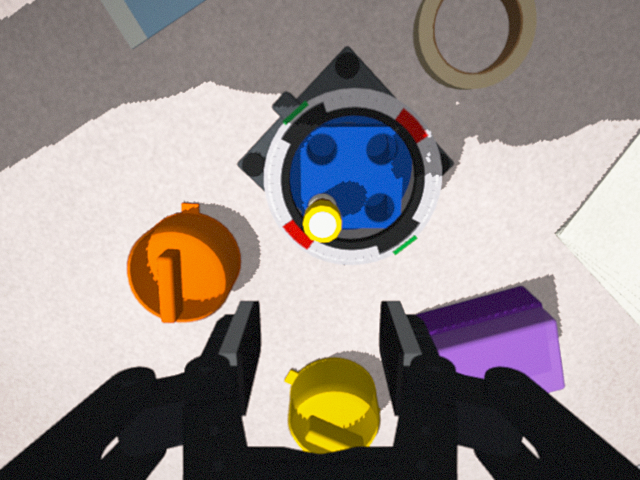

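```bash
python3 -c "
from h import *
d=load('w16');print(onz(d,(322,223.5),138))"
python3 -m pendant '[[-1,1,40,0,0,0,45],[-1,1,80,0,0,0,45],[-1,1,88,0,0,0,45],[-1,1,88,0,0,0,45],[-1,1,88,0,0,0,45],[-1,1,88,0,0,0,45]]'
python3 -c "
from h import *
d=snap('wrist','w17');plan([((471.4,-275.9,112),-30)])
"
```

```text
[ 471.37275664 -275.85860711  138.        ]
t: 31.5
position: [473.0, -277.2, 182.9]
orientation: [[0.499, 0.867, 0.003], [0.867, -0.499, -0.001], [0.001, 0.003, -1.0]]
wrist_force: [0.3, -0.7, 0.4]
opening: 45.1
now [ 473.03475231 -277.35655712  182.99052447] yaw -29.91766999668588 q [-10.4  10.1  40.7 103.8  -7.1  68.5   2.6]
[ 471.4 -275.9  112. ] -30 -> [0.4, -2.4, 71.0, 0.18, -0.04, 0.08]
```

View pics/w17.png

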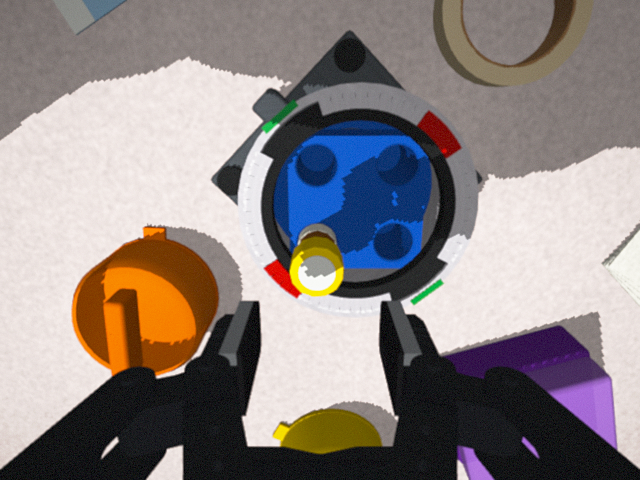

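```bash
python3 -m pendant '[[0.4,-2.3,15,0,0,0,45],[0.4,-2.3,35,0,0,0,45],[0.4,-2.3,55,0,0,0,45],[0.4,-2.3,66,0,0,0,45],[0.4,-2.3,71,0,0,0,45],[0.4,-2.3,71,0,0,0,45],[0.4,-2.3,71,0,0,0,45],[0.4,-2.3,71,0,0,0,45]]'
python3 -c "
from h import *
plan([((471.4,-275.9,112),-30)])
"
```

```text
t: 32.22
position: [470.7, -276.0, 111.0]
orientation: [[0.499, 0.866, 0.002], [0.866, -0.499, -0.001], [0.0, 0.002, -1.0]]
wrist_force: [-0.3, 0.5, -0.4]
opening: 44.9
now [ 470.69097845 -276.01654927  110.99546425] yaw -29.953803321893385 q [ -8.8  14.7  39.8 108.6 -10.8  60.4   5.5]
[ 471.4 -275.9  112. ] -30 -> [0.5, 0.6, -1.0, 0.1, -0.02, 0.05]
```

```bash
python3 -m pendant '[[0.4,0.5,-1,0,0,0,35],[0.4,0.5,-1,0,0,0,31],[0.4,0.5,-1,0,0,0,29],[0.4,0.5,-1,0,0,0,27],[0.4,0.5,-1,0,0,0,24],[0.4,0.5,-1,0,0,0,20],[0.4,0.5,-1,0,0,0,20],[0.4,0.5,-1,0,0,0,20]]' 25
python3 -m pendant '[[0,0,-0.6,0,0,0,20],[0,0,-1.2,0,0,0,20],[0,0,-2,0,0,0,20],[0,0,-3,0,0,0,20],[0,0,-4,0,0,0,20],[0,0,-5,0,0,0,20],[0,0,-6,0,0,0,20]]'
python3 -c "
from h import *
s=st();print(np.array(s['orientation']).T@np.array(s['wrist_force']),s['torque']);snap('wrist','w18')"
```

```text
t: 32.88
position: [471.1, -275.7, 111.2]
orientation: [[0.499, 0.866, 0.001], [0.866, -0.499, -0.0], [0.0, 0.001, -1.0]]
wrist_force: [1.3, -1.0, 5.9]
opening: 26.4
t: 33.47
position: [470.7, -275.5, 116.8]
orientation: [[0.499, 0.867, 0.0], [0.867, -0.499, -0.0], [-0.0, 0.0, -1.0]]
wrist_force: [4.5, -2.1, -2.6]
opening: 25.9
t 33.4667 p [ 470.72 -275.53  116.76] f [ 4.45 -2.06 -2.58] op 25.934612723416684
[[ 0.5   0.87  0.  ]
 [ 0.87 -0.5  -0.  ]
 [-0.    0.   -1.  ]] q [ -8.99  14.29  39.87 108.21 -10.4   61.11   5.12]
[0.44 4.89 2.58] [-0.59 -1.1  -0.03]
```

View pics/w18.png

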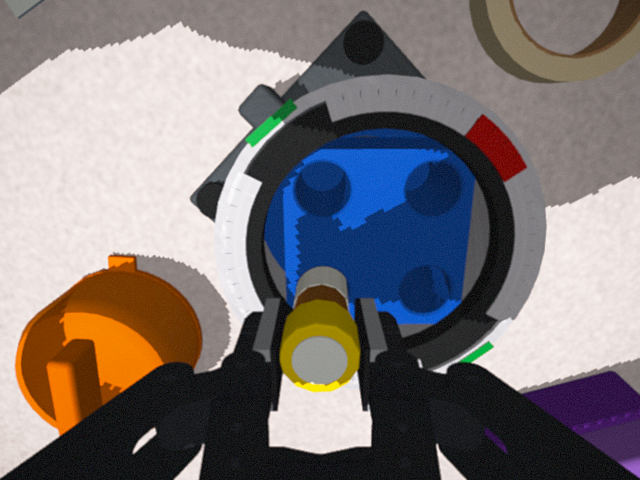

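```bash
python3 -m pendant '[[0,0.4,0,0,0,0,20],[0,0.8,0,0,0,0,20],[0,0.8,0,0,0,0,20]]'
python3 -c "
from h import *
s=arm.read_state();print(np.array(s['orientation']).T@np.array(s['wrist_force']),s['torque'],s['position'])"
```

```text
t: 33.77
position: [471.0, -275.7, 116.7]
orientation: [[0.499, 0.866, -0.001], [0.866, -0.499, 0.0], [0.0, -0.001, -1.0]]
wrist_force: [1.5, -0.5, 0.5]
opening: 26.2
[ 0.37833707  1.56512184 -0.49208686] [-0.18600915 -0.40470831  0.03677008] [ 470.97590875 -275.68874049  116.66703221]
```

```bash
python3 -m pendant '[[0,0.3,-1,0,0,0,20],[0,0.3,-3,0,0,0,20],[0,0.3,-5,0,0,0,20],[0,0.3,-7,0,0,0,20],[0,0.3,-9,0,0,0,20],[0,0.3,-11,0,0,0,20],[0,0.3,-13,0,0,0,20],[0,0.3,-15,0,0,0,20],[0,0.3,-17,0,0,0,20],[0,0.3,-19,0,0,0,20]]'
python3 -m pendant '[[0,0,-3,0,0,0,20],[0,0,-6,0,0,0,20],[0,0,-9,0,0,0,20],[0,0,-12,0,0,0,20],[0,0,-15,0,0,0,20],[0,0,-18,0,0,0,20],[0,0,-21,0,0,0,20],[0,0,-24,0,0,0,20],[0,0,-27,0,0,0,20],[0,0,-30,0,0,0,20]]'
python3 -m pendant '[[0,0,-10,0,0,0,20],[0,0,-25,0,0,0,20],[0,0,-45,0,0,0,20],[0,0,-65,0,0,0,20],[0,0,-85,0,0,0,20],[0,0,-95,0,0,0,20],[0,0,-95,0,0,0,20],[0,0,-95,0,0,0,20]]'
python3 -c "
from h import *
snap('wrist','w19');plan([((495,-60,262),-15),((485,90,262),-2),((474.7,246.1,262),6.3)])"
```

```text
t: 34.6
position: [471.5, -276.0, 135.9]
orientation: [[0.499, 0.866, -0.0], [0.866, -0.499, 0.0], [-0.0, -0.0, -1.0]]
wrist_force: [-1.1, -0.0, 0.6]
opening: 25.8
t: 35.43
position: [471.5, -276.0, 166.0]
orientation: [[0.499, 0.867, -0.0], [0.867, -0.499, -0.0], [-0.0, 0.0, -1.0]]
wrist_force: [0.0, 0.2, 0.2]
opening: 26.0
t: 36.1
position: [471.6, -276.0, 260.7]
orientation: [[0.499, 0.867, 0.001], [0.867, -0.499, -0.0], [0.0, 0.0, -1.0]]
wrist_force: [-0.9, -0.4, -1.5]
opening: 25.8
now [ 471.22565946 -275.75818382  259.92258107] yaw -29.942042729342457 q [-11.8   6.4  41.1  97.8  -4.3  77.5   0.1]
[495. -60. 262.] -15 -> [198.8, -87.1, -2.0, -0.05, -0.0, -14.94]
[485.  90. 262.] -2 -> [142.3, -48.5, 0.0, 0.0, 0.0, -13.0]
[474.7 246.1 262. ] 6.3 -> [155.6, -15.7, 0.0, 0.0, 0.0, -8.3]
```

View pics/w19.png

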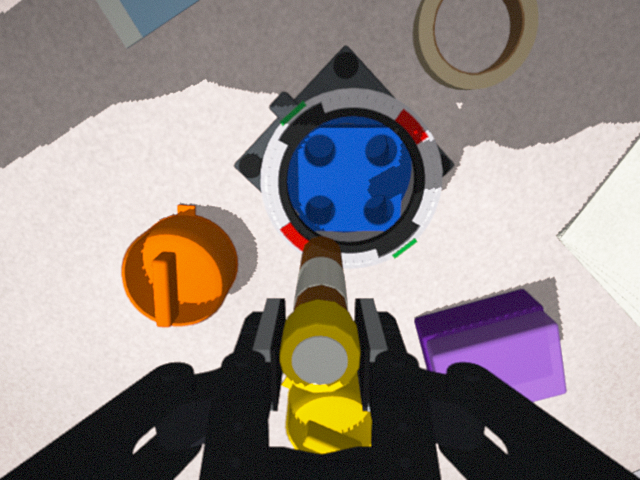

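```bash
python3 -m pendant '[[10,-5,0,0,0,-1,20],[35,-16,0,0,0,-3,20],[60,-27,0,0,0,-5,20],[86,-38,0,0,0,-7.5,20],[112,-49,0,0,0,-10,20],[138,-60,0,0,0,-12.5,20],[164,-71,0,0,0,-14.9,20],[188,-82,0,0,0,-14.9,20],[199,-87,0,0,0,-14.9,20],[199,-87,0,0,0,-14.9,20]]'
python3 -m pendant '[[25,-8,0,0,0,-2,20],[50,-17,0,0,0,-4.5,20],[75,-25,0,0,0,-7,20],[100,-34,0,0,0,-9.5,20],[125,-42,0,0,0,-12,20],[142,-48.5,0,0,0,-13,20],[142,-48.5,0,0,0,-13,20]]'
python3 -m pendant '[[20,-2,0,0,0,-1,20],[45,-5,0,0,0,-2,20],[70,-8,0,0,0,-3,20],[95,-10,0,0,0,-4,20],[120,-13,0,0,0,-6,20],[140,-14,0,0,0,-8.3,20],[150,-15,0,0,0,-8.3,20],[150,-15,0,0,0,-8.3,20],[150,-15,0,0,0,-8.3,20],[150,-15,0,0,0,-8.3,20]]'
python3 -m pendant '[[0,0,0,0,0,0,20],[0,0,0,0,0,0,20],[0,0,0,0,0,0,20]]'
python3 -c "
from h import *
plan([((474.7,246.1,200),6.3)])"
```

```text
t: 36.98
position: [495.2, -56.3, 259.7]
orientation: [[0.254, 0.967, -0.002], [0.967, -0.254, 0.0], [-0.0, -0.002, -1.0]]
wrist_force: [-0.2, 0.2, 0.1]
opening: 26.3
t: 37.57
position: [484.8, 93.0, 260.1]
orientation: [[0.031, 1.0, -0.001], [1.0, -0.031, 0.0], [0.0, -0.001, -1.0]]
wrist_force: [0.6, -0.0, -1.0]
opening: 25.9
t: 38.4
position: [476.4, 238.4, 260.7]
orientation: [[-0.107, 0.994, 0.0], [0.994, 0.107, -0.001], [-0.001, -0.0, -1.0]]
wrist_force: [0.2, 0.0, -0.9]
opening: 26.1
t: 38.65
position: [476.1, 239.2, 260.9]
orientation: [[-0.108, 0.994, 0.0], [0.994, 0.108, 0.0], [0.0, 0.0, -1.0]]
wrist_force: [0.4, -1.1, -0.2]
opening: 25.8
now [476.14217676 239.20231729 260.88866297] yaw 6.172589299936062 q [-42.7   4.3  11.9  98.3  -0.9  77.5 -24.4]
[474.7 246.1 200. ] 6.3 -> [7.0, -0.7, 60.9, 0.01, -0.0, -0.13]
```

```bash
python3 -m pendant '[[7,-0.7,0,0,0,0,20],[7,-0.7,0,0,0,0,20],[7,-0.7,20,0,0,0,20],[7,-0.7,40,0,0,0,20],[7,-0.7,60,0,0,0,20],[7,-0.7,60,0,0,0,20],[7,-0.7,60,0,0,0,20]]'
python3 -c "
from h import *
d=snap('wrist','w20');plan([((474.7,246.1,86),6.3)])
"
```

```text
t: 39.23
position: [473.9, 246.8, 200.3]
orientation: [[-0.109, 0.994, -0.002], [0.994, 0.109, -0.001], [-0.001, -0.002, -1.0]]
wrist_force: [-0.5, 0.4, -1.4]
opening: 25.9
now [474.55768756 247.15008478 201.45443323] yaw 6.266199871511341 q [-42.9   6.7  11.5 102.9  -1.4  70.6 -24.7]
[474.7 246.1  86. ] 6.3 -> [-1.1, 0.0, 115.5, 0.01, -0.0, -0.03]
```

View pics/w20.png

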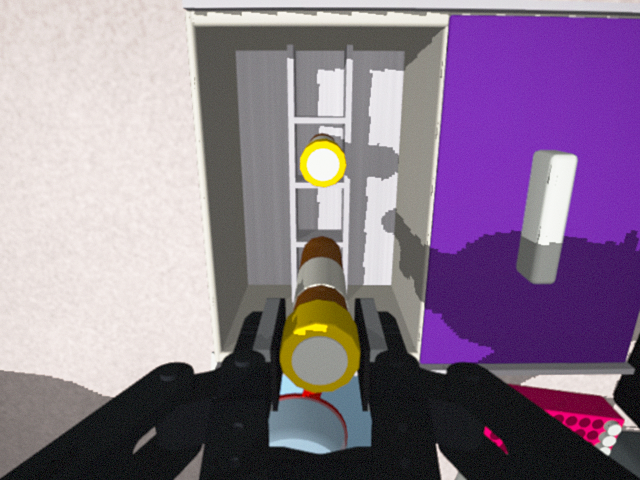

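```bash
python3 -m pendant '[[-1.1,0,15,0,0,0,20],[-1.1,0,30,0,0,0,20],[-1.1,0,45,0,0,0,20],[-1.1,0,60,0,0,0,20],[-1.1,0,75,0,0,0,20],[-1.1,0,90,0,0,0,20],[-1.1,0,103,0,0,0,20],[-1.1,0,112,0,0,0,20],[-1.1,0,115,0,0,0,20],[-1.1,0,115,0,0,0,20]]'
python3 -m pendant '[[0,0,1,0,0,0,20],[0,0,2,0,0,0,20],[0,0,3,0,0,0,20],[0,0,4,0,0,0,20],[0,0,5,0,0,0,20],[0,0,6,0,0,0,20],[0,0,6.6,0,0,0,20],[0,0,7.2,0,0,0,20],[0,0,7.2,0,0,0,20]]'
```

```text
t: 40.12
position: [474.8, 246.0, 86.0]
orientation: [[-0.109, 0.994, 0.0], [0.994, 0.109, 0.0], [0.0, 0.0, -1.0]]
wrist_force: [0.2, 0.1, 0.4]
opening: 26.3
t: 40.87
position: [474.9, 246.1, 79.2]
orientation: [[-0.109, 0.994, 0.001], [0.994, 0.109, 0.001], [0.001, 0.001, -1.0]]
wrist_force: [-0.0, 0.3, 6.0]
opening: 26.0
```

```bash
python3 -m pendant '[[0,0,-0.5,0,0,0,30],[0,0,-0.5,0,0,0,36],[0,0,-0.5,0,0,0,45],[0,0,-0.5,0,0,0,45],[0,0,-0.5,0,0,0,45]]'
python3 -m pendant '[[0,0,-10,0,0,0,45],[0,0,-30,0,0,0,45],[0,0,-55,0,0,0,45],[0,0,-90,0,0,0,45],[0,0,-130,0,0,0,45],[0,0,-170,0,0,0,45],[0,0,-190,0,0,0,45],[0,0,-190,0,0,0,45]]'
python3 -c "
from h import *
d=snap('wrist','w21');snap('top','t21');plan([((592.3,282,200),6.3)])
"
```

```text
t: 41.28
position: [474.5, 245.8, 78.9]
orientation: [[-0.109, 0.994, -0.0], [0.994, 0.109, -0.0], [-0.0, -0.0, -1.0]]
wrist_force: [0.2, -0.8, -0.6]
opening: 44.9
t: 41.95
position: [476.5, 246.7, 275.5]
orientation: [[-0.109, 0.994, 0.007], [0.994, 0.109, 0.005], [0.004, 0.008, -1.0]]
wrist_force: [0.2, 0.3, 0.5]
opening: 44.9
now [474.84096408 245.9360285  270.40697203] yaw 6.248009014077053 q [-43.2   4.2  11.7  97.3  -0.9  78.4 -25. ]
[592.3 282.  200. ] 6.3 -> [23.0, 120.6, 70.7, 0.11, -0.07, -0.05]
```

View pics/w21.png

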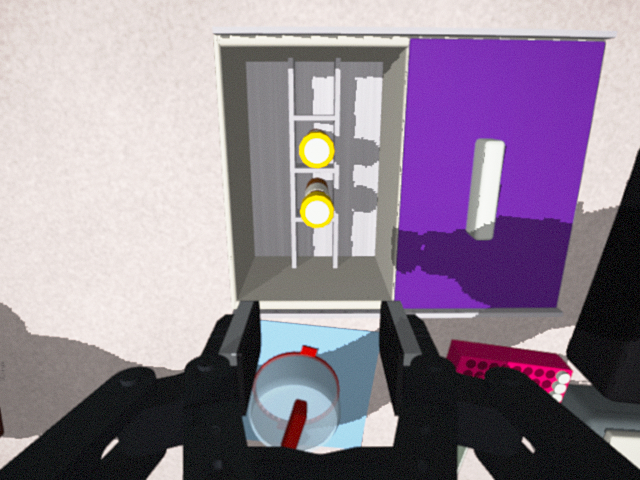

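View pics/t21.png

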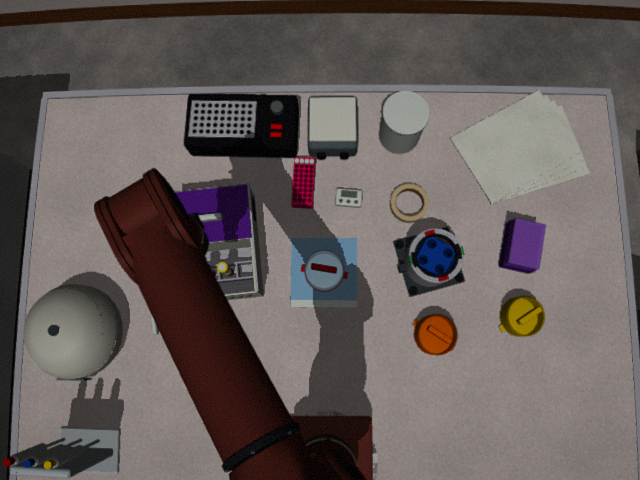

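```bash
python3 -c "
from m import *
d=load('w21')
print(onz(d,(496,140),139),onz(d,(489,240),139),onz(d,(484,186),139))"
python3 -m pendant '[[23,120.6,0,0,0,0,45],[23,120.6,0,0,0,0,45],[23,120.6,0,0,0,0,45],[23,120.6,40,0,0,0,45],[23,120.6,70,0,0,0,45],[23,120.6,70,0,0,0,45],[23,120.6,70,0,0,0,45]]'
python3 -c "
from h import *
d=snap('wrist','w22');plan([((592.3,282,124),6.3)])
"
```

```text
[586.05365055 315.50656285 139.        ] [597.42731983 246.97312612 139.        ] [585.0191004  284.51519291 139.        ]
t: 42.63
position: [590.3, 281.0, 196.6]
orientation: [[-0.109, 0.994, -0.005], [0.994, 0.109, -0.003], [-0.003, -0.005, -1.0]]
wrist_force: [0.1, -0.6, 0.0]
opening: 44.8
now [591.43017494 281.53613981 199.17657639] yaw 6.251506135980525 q [-39.7  20.9  13.6  86.1  -5.   73.7 -19.4]
[592.3 282.  124. ] 6.3 -> [0.4, 1.0, 75.2, -0.08, 0.04, -0.05]
```

View pics/w22.png

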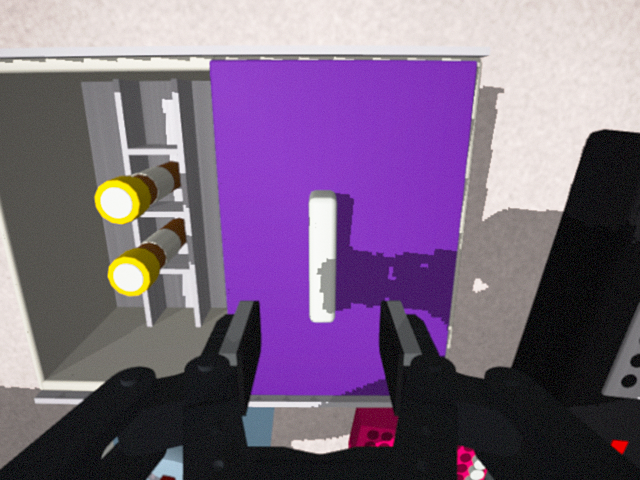

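```bash
python3 -m pendant '[[0.4,1,25,0,0,0,45],[0.4,1,50,0,0,0,45],[0.4,1,66,0,0,0,45],[0.4,1,75,0,0,0,45],[0.4,1,75,0,0,0,45],[0.4,1,75,0,0,0,45]]'
python3 -m pendant '[[0,0,0,0,0,0,30],[0,0,0,0,0,0,20],[0,0,0,0,0,0,8],[0,0,0,0,0,0,8],[0,0,0,0,0,0,8],[0,0,-1,0,0,0,8]]' 40
python3 -m pendant '[[0,-3,0,0,0,0,8],[0,-10,0,0,0,0,8],[0,-20,0,0,0,0,8],[0,-32,0,0,0,0,8],[0,-46,0,0,0,0,8],[0,-60,0,0,0,0,8],[0,-74,0,0,0,0,8],[0,-88,0,0,0,0,8],[0,-100,0,0,0,0,8],[0,-100,0,0,0,0,8]]'
python3 -m pendant '[[0,-8,0,0,0,0,8],[0,-16,0,0,0,0,8],[0,-22,0,0,0,0,8],[0,-26,0,0,0,0,8],[0,-29,0,0,0,0,8],[0,-29,0,0,0,0,8]]'
```

```text
t: 43.18
position: [593.5, 282.7, 125.9]
orientation: [[-0.109, 0.994, 0.002], [0.994, 0.109, 0.001], [0.001, 0.002, -1.0]]
wrist_force: [0.5, 0.5, 1.1]
opening: 44.9
t: 43.68
position: [591.2, 282.5, 125.9]
orientation: [[-0.109, 0.994, -0.003], [0.994, 0.109, 0.0], [0.0, -0.003, -1.0]]
wrist_force: [-6.2, -0.9, -1.7]
opening: 13.0
t: 44.52
position: [491.3, 271.8, 125.8]
orientation: [[-0.11, 0.994, -0.0], [0.994, 0.11, 0.001], [0.001, -0.0, -1.0]]
wrist_force: [-0.4, 1.7, 0.7]
opening: 12.7
t: 45.02
position: [464.3, 268.9, 125.8]
orientation: [[-0.109, 0.994, 0.001], [0.994, 0.109, 0.001], [0.001, 0.001, -1.0]]
wrist_force: [-1.6, 2.7, 7.4]
opening: 12.8
```

```bash
python3 -m pendant '[[0,-1,0,0,0,0,8],[0,-2,0,0,0,0,8],[0,-3,0,0,0,0,8],[0,-3,0,0,0,0,8]]'
python3 -m pendant '[[0,-0.7,0,0,0,0,8],[0,-1.4,0,0,0,0,8],[0,-1.4,0,0,0,0,8]]'
```

```text
t: 45.35
position: [461.8, 268.6, 125.8]
orientation: [[-0.109, 0.994, 0.001], [0.994, 0.109, 0.001], [0.001, 0.001, -1.0]]
wrist_force: [-0.4, 3.9, 6.6]
opening: 13.0
t: 45.6
position: [460.5, 268.5, 125.7]
orientation: [[-0.109, 0.994, 0.001], [0.994, 0.109, 0.001], [0.001, 0.001, -1.0]]
wrist_force: [-0.1, 2.9, 6.0]
opening: 13.0
```

```bash
python3 -m pendant '[[0,-0.7,0,0,0,0,8],[0,-1.4,0,0,0,0,8],[0,-1.4,0,0,0,0,8]]'
python3 -m pendant '[[0,-0.7,0,0,0,0,8],[0,-1.4,0,0,0,0,8],[0,-1.4,0,0,0,0,8]]'
python3 -c "
from h import *
snap('wrist','w23')"
```

```text
t: 45.85
position: [459.9, 268.4, 125.8]
orientation: [[-0.109, 0.994, 0.003], [0.994, 0.109, 0.002], [0.001, 0.003, -1.0]]
wrist_force: [3.8, 4.9, 2.2]
opening: 13.0
t: 46.1
position: [459.8, 268.4, 125.8]
orientation: [[-0.108, 0.994, 0.005], [0.994, 0.108, 0.002], [0.002, 0.005, -1.0]]
wrist_force: [10.8, 6.4, -3.2]
opening: 12.8
```

View pics/w23.png

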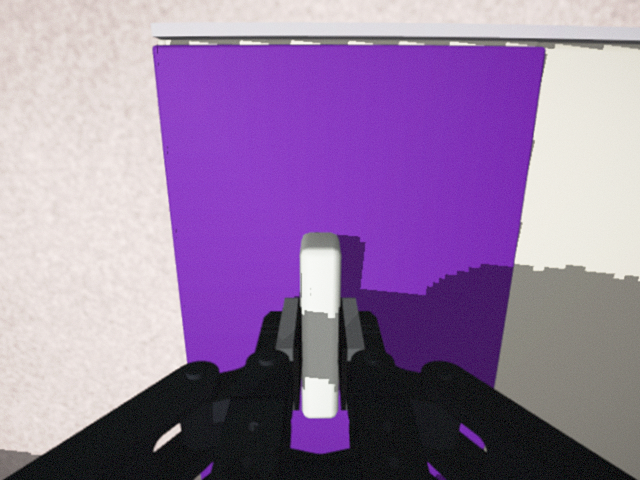

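```bash
python3 -m pendant '[[0,0,0,0,0,0,20],[0,0,0,0,0,0,45],[0,1.4,0,0,0,0,45],[0,1.4,0,0,0,0,45],[0,1.4,0,0,0,0,45]]'
python3 -m pendant '[[0,0,-30,0,0,0,45],[0,0,-70,0,0,0,45],[0,0,-110,0,0,0,45],[0,0,-150,0,0,0,45],[0,0,-150,0,0,0,45],[0,0,-150,0,0,0,45]]'
python3 -c "
from m import *
d=snap('wrist','w24');snap('top','t24');snap('scene','s24')
wh=lambda H,S,V:(S<60)&(V>150)
c=cv2.findContours(mask(d,wh,(290,150,360,310)),cv2.RETR_EXTERNAL,cv2.CHAIN_APPROX_NONE)[0]
r,w=rect(mask(d,wh,(290,150,360,310)),d,139);print('ridge',r)
pur=lambda H,S,V:(H>120)&(H<150)&(S>120)&(V>25)
r,w=rect(mask(d,pur,(100,20,600,300)),d,117);print('cover',r)"
```

```text
t: 46.57
position: [458.6, 267.2, 124.7]
orientation: [[-0.109, 0.994, -0.001], [0.994, 0.109, -0.001], [-0.001, -0.001, -1.0]]
wrist_force: [-0.8, 0.3, -0.2]
opening: 44.6
t: 47.07
position: [459.8, 268.2, 277.5]
orientation: [[-0.109, 0.994, 0.003], [0.994, 0.109, 0.003], [0.002, 0.004, -1.0]]
wrist_force: [-0.2, 0.1, -0.4]
opening: 44.5
ridge ((458.74981689453125, 267.38262939453125), (13.206886291503906, 68.95439147949219), 6.659195423126221)
cover ((467.4920349121094, 282.5572814941406), (132.24424743652344, 168.5936737060547), 6.228691577911377)
```

View pics/w24.png

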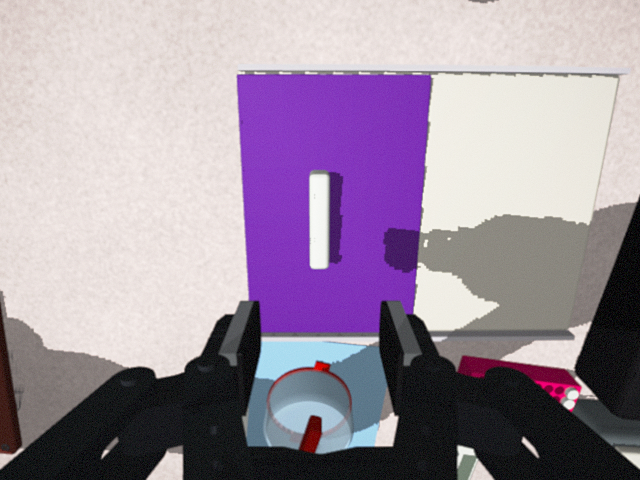

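View pics/t24.png

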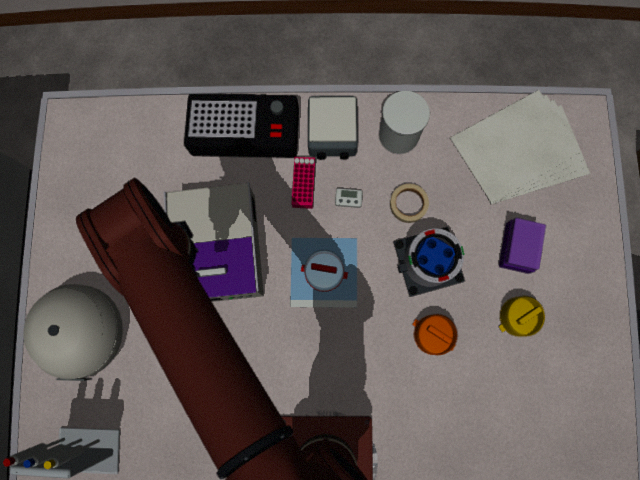

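View pics/s24.png

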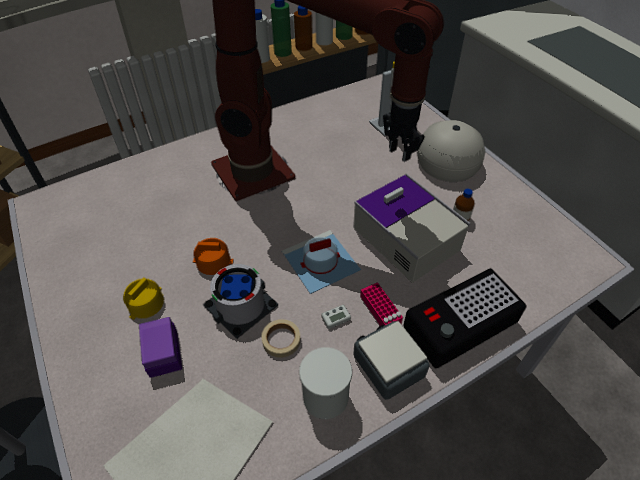

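```bash
python3 -c "
from m import *
d=load('t24')
for p in[(303,268),(346,274)]:print('ear',onz(d,p,6))
d0=load('scene0');d1=load('s24')
wh=lambda H,S,V:(S<70)&(V>110)
for d in(d0,d1):
    n,l,s,c=cv2.connectedComponentsWithStats(mask(d,wh,(380,183,408,206)));k=1+np.argmax(s[1:,4]);print(c[k],s[k])
for t in('top0','t24'):
    d=load(t);cv2.imwrite('pics/c_%s.png'%t,cv2.resize(d['image'][170:320,150:370],None,fx=3,fy=3))
st()
"
```

```text
ear [484.96574078  56.43180657   6.        ]
ear [469.05675611 -54.04278391   6.        ]
[391.42857143 194.35714286] [385 191  15   8  42]
[393.34782609 192.27536232] [384 187  19  11  69]
t 47.2167 p [458.21 267.27 273.59] f [ 1.46  0.11 -0.93] op 45.027845735137795
[[-0.11  0.99 -0.  ]
 [ 0.99  0.11 -0.  ]
 [-0.   -0.   -1.  ]] q [-45.94   3.86  11.51  97.3   -0.78  79.06 -28.05]
```

View pics/c_t24.png

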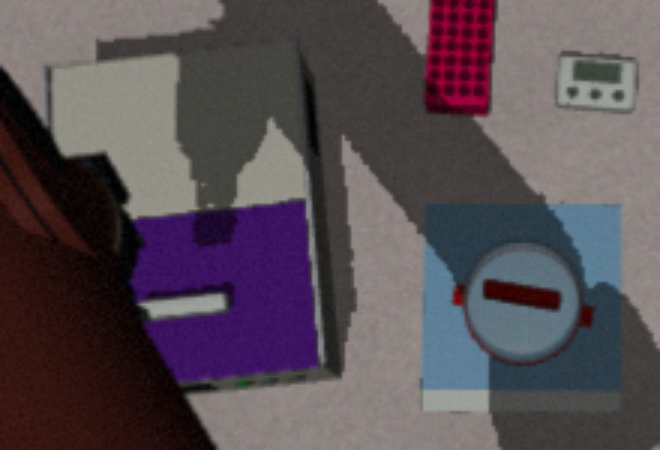

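```bash
python3 -c "
from cell import arm
print(arm.close_job())"
```

```text
the job is handed in; nothing more can be done
None
```

The whole task is done, and I handed it in at about 47 s on the robot's clock. Only two tubes were in the adapter.

- **Lid:** I pressed it down, turned it about 85° anticlockwise, and lifted it straight off. It stands right way up near the middle of the pad. At the last look its ears measured about (485, 56) and (469, -54), well inside the pad edge, and it had not been knocked aside.
- **Tubes:** I slid the cover back to its stop and drew both tubes straight up. The second one showed about 5 N of side force just after it started to rise. I shifted the tool to relieve that before pulling further. Both were seen upright in the two middle cells before I closed the cover.
- **Adapter and bench:** By eye the adapter was still seated, with all four bores empty. I saw no other item moved, but I did not measure them one by one.
- **Cover:** I slid it shut until it met a firm stop (about 11 N, with no further movement). The grip ridge then measured about 2.6 mm further towards shut than at the start. I put this down to the camera still settling, or to the cover having been slightly open at first. The scene camera's view was too shadowed to settle which. The gripper was clear of everything when I handed in.

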